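# Deburr the bore of a tilted adapter

### The arm

A 6-joint arm with a two-finger parallel gripper is mounted at the origin on a cart in front of the work surface, level with it; the furniture and walls round the work are solid. World frame = base frame: x ahead of the robot, y to its left, z up, the work surface at z = 0. Lengths are in m, angles in rad, forces in N, time in s.
With the tool pointing down it reaches from about 0.25 to 0.85 m from the base axis. Payload 12.5 kg.
Tool frame: the origin (TCP) lies between the finger pads; the fingertips stand 22 mm ahead of it and the grasp point (between the pads) lies 3 mm ahead of it; z points along the fingers, y is the direction in which the jaws open and shut (so a half turn about z gives the same grasp; the last joint's range is limited). The gripper opens to 93 mm and grips with 3 to 60 N. Pads are 15 mm wide; open, the fingers measure 128 mm over their backs; the gripper's body (75 mm by 188 mm) begins 65 mm behind the grasp point.
Start: joints at [-1.369, 0.351, 1.652, -0, 1.139, -0.085], TCP at [0.156, -0.528, 0.241] pointing down, gripper open.
Joint ranges: [-2.75, 2.75], [-0.79, 2.1], [0.01, 2.65], [-1.57, 4.71], [0.07, 3.14], [-2.87, 2.87]. Speed limits (rad/s): [2.22, 2.22, 2.79, 3.14, 3.14, 3.14].

### API

Orientations are given as a 3x3 rotation matrix whose columns are the frame's x, y, z axes.
In Python, from workcell import read_state, eyes, ticket gives the robot as it stands.
- The arm moves only by the tool drive_tool, never from a script. Its argument "deltas" is one flat list of numbers, 7 for each row, row after row: the turn, a rotation vector about the tool's x, y, z in rad, then the shift along the tool's x, y, z in mm, then the opening in per cent of the stroke, from 0 (shut) to 100 (fully open). A call has 1 to 5 rows; each row is the pose to reach, as a shift and turn from the pose measured when the call began, along the tool's axes at that moment; what a row does not reach only later rows make up. A row lasts 1/12 s, in which the tool goes at most 41.7 mm and 7.16 degrees, less where a joint would pass 70% of its speed; a pose out of reach is approached as far as the arm can. A call with a gripper value outside its range is refused whole. The fingers move at their own pace and stop on an object; "newtons" is the grip in N (left out, the last holds). Time passes only in rows, so rows that repeat a pose let the fingers close. It gives the time, the measured TCP pose, the force and the opening at its end, in the units of the state.
- read_state(): the state, without advancing time (a new reading comes with each control period).
- eyes.snapshot(name): name is "scene" or "top" or "wrist"; returns the picture (384x512x3 uint8, red, green, blue); there is no depth.
- eyes.camera_model(name): a dict with "K" (3x3 intrinsics, pixels), "dist_coeffs" ([k1, k2, p1, p2, k3] as OpenCV has them; the pictures are not rectified), "extrinsics" (4x4, takes a point from world to camera coordinates); the wrist camera has in their place "mount" (4x4, takes a point from camera to tool coordinates, whose origin is the TCP and whose axes are the flange's). Camera axes: x right, y up, looking along -z (the intrinsics and any distortion apply to the point x, -y, -z); pixel columns grow to the right and rows downward; lengths in m; the calibration is good to about 2 mm. A picture is of the moment at which its call begins: read the wrist's pose just before it. camera_model takes no time and is no camera call.
- ticket.hand_in(): hands the job in, once; it reports no verdict.
Trained networks look in the newest picture that a camera, given by its name, has taken for a name from the list of things; names that differ only in an ending like _2 or _b are one class to them, and where a whole thing is asked for, a point or a joint stands for the part that bears it (a point fixed in the world has none). Each returns a list of dicts, best first, with "conf" (0 to 1); they miss things now and then, are a little off and sometimes report something else, mostly with a low value. They report only what shows in the picture. A call takes as long as a camera call. They do not tell look-alikes from the thing itself.
- eyes.look_for(camera, thing): "point" ([column, row] as shares, 0 to 1, of the picture: columns of its width, rows of its height, amid what is visible of it).
- eyes.outline_of(camera, thing): "mask" (384x512 bool, what is visible of it) and "point" ([column, row] as shares, 0 to 1, of the picture: columns of its width, rows of its height, amid what is visible of it).
The state is a dict: "clock": time; "joint_positions": joint angles; "dq": joint speeds; "effort": joint torques, N m; "tool_pos": TCP position; "tool_rot": TCP orientation; "contact_force": force on the tool from outside, world axes, zero at the start; "ft_torque": the same for the moment, N m; "width": finger opening in m.
Only numpy, scipy, OpenCV 4.12 (cv2) and the standard library are available. Lean on these libraries where they do the work, as an engineer would, in place of code of your own. Each camera call takes 0.05 s, during which the arm holds its last target.

### The job

Take the deburring tool from its stand, set its ball blade on the bevelled edge of the adapter's bore at the yellow mark and run it clockwise (as you look at the face) round the whole edge and back to the mark: tool square to the sloping face, pressed so that the sprung adapter gives visibly (a few millimetres) but never hits its stop, and not lifted off until you are back at the mark. Then put the tool back upright in its stand, collar fully down on the plate, and leave the other things on the bench alone.

Things in the scene. Friction and masses are not known exactly. Their poses are not given: they have to be found in the camera images.
- tool: Deburring tool, 0.12 kg, upright in its stand. Origin: centre of the underside of its collar; z runs from blade to handle. Steel collar 32 mm diameter, z 0 to 6 mm; orange square handle 22 x 22 mm, sides along x and y, z 6 to 96 mm, black cap up to 101 mm; below: ferrule 14 mm diameter, z 0 to -20 mm, then shank 7 mm diameter to the brass ball blade, 8 mm diameter, centred at z -60 mm.
- blade_tip (a point): Centre of the brass ball (radius 4 mm) at the end of the tool; moves with the tool.
- tool_grip (a point): Point to grip on the square handle, 55 mm above the collar's underside, on the tool's axis; 115 mm from the ball's centre.
- stand: Fixed tool stand, origin at its underside's centre, on the worktop; grey base 90 x 90 x 10 mm, two steel posts 12 mm thick at y +-35 mm, blue top plate 50 x 90 mm (x by y), 12 mm thick, its top 80 mm up, with a through hole of 22 mm diameter at its middle (2 mm chamfer); screw heads 2.5 mm high on the plate at y +-35 mm.
- stand_seat (a point): Centre of the stand's hole at the top of its plate (80 mm above the worktop). With the tool home, its collar rests on the plate and the tool's origin is here, within the hole's 4 mm play.
- fixture: Fixed angled fixture, origin on the worktop, 125 mm below the centre of the adapter's face. Base x -41 to +84, y +-65 mm, 12 mm thick; upright cheeks at y +-49 mm, x -2 to +54 mm, 110 mm high, hold a dark cup of 88 mm diameter, its rim 18 mm behind the adapter's face. The face slopes 35 degrees from level, looking to the fixture's -x side (toward the robot at yaw 0).
- bore_centre (a point): Centre of the bore, in the plane of the face of the adapter (aluminium ring, 70 mm diameter; bore 40 mm, with a 45 degree bevel widening it to 52 mm at the face). z points out of the face along the bore, 35 degrees from vertical; x up the slope; y level. Moves with the adapter. A yellow dash on the flange at the low (-x) side is the mark.
- adapter (a joint): How far the adapter is pushed into its cup along the bore, m; 0 at rest, 0.012 at the stop. A spring resists: about 0.8 N to start it and 0.2 N more for each mm; it springs back out by itself. About 0.004 to 0.005 is a good working depth.
- edge_0 (a point): Point of the circle of 20.2 mm radius, in the plane of the face, on which the ball's centre lies when the ball bears on the middle of the bevel; moves with the adapter. This one is at the yellow mark.
- edge_1 (a point): Point of the circle of 20.2 mm radius, in the plane of the face, on which the ball's centre lies when the ball bears on the middle of the bevel; moves with the adapter. This one is 45 degrees clockwise from the mark, looking at the face.
- edge_2 (a point): Point of the circle of 20.2 mm radius, in the plane of the face, on which the ball's centre lies when the ball bears on the middle of the bevel; moves with the adapter. This one is 90 degrees clockwise from the mark, looking at the face.
- edge_3 (a point): Point of the circle of 20.2 mm radius, in the plane of the face, on which the ball's centre lies when the ball bears on the middle of the bevel; moves with the adapter. This one is 135 degrees clockwise from the mark, looking at the face.
- edge_4 (a point): Point of the circle of 20.2 mm radius, in the plane of the face, on which the ball's centre lies when the ball bears on the middle of the bevel; moves with the adapter. This one is 180 degrees clockwise from the mark, looking at the face.
- edge_5 (a point): Point of the circle of 20.2 mm radius, in the plane of the face, on which the ball's centre lies when the ball bears on the middle of the bevel; moves with the adapter. This one is 225 degrees clockwise from the mark, looking at the face.
- edge_6 (a point): Point of the circle of 20.2 mm radius, in the plane of the face, on which the ball's centre lies when the ball bears on the middle of the bevel; moves with the adapter. This one is 270 degrees clockwise from the mark, looking at the face.
- edge_7 (a point): Point of the circle of 20.2 mm radius, in the plane of the face, on which the ball's centre lies when the ball bears on the middle of the bevel; moves with the adapter. This one is 315 degrees clockwise from the mark, looking at the face.
- dropper_bottle: Small brown dropper bottle, 33 mm diameter, 94 mm tall; origin at the centre of its underside. Bystander, to be left alone.
- timer: White lab timer lying flat, 62 x 62 x 18 mm; origin at the centre of its underside. Bystander, to be left alone.
- brass_weight: Brass weight, 29 mm diameter, 50 mm tall; origin at the centre of its underside. Bystander, to be left alone.
- brass_weight_small: Small brass weight, 23 mm diameter, 39 mm tall; origin at the centre of its underside. Bystander, to be left alone.
- vial: Glass vial with blue cap, 21 mm diameter, 50 mm tall; origin at the centre of its underside. Bystander, to be left alone.
Things that resemble listed ones, but are neither listed nor needed, are in the scene too. Leave any orange or turquoise look-alike of the stand alone.

How it is judged:
On the way, in this order (a step that is already met when the one before it is completed fails the run):
1. blade pressed on the bevelled edge at the yellow mark, tool square to the face (within 15 degrees), adapter pushed in more than 1 mm (distance between blade_tip and edge_0 below 0.0065 m and value of joint adapter above 0.001 m and angle between the z axis of tool and the z axis of bore_centre, either way round below 0.26 rad), for 0.1 s.
2. still pressed and square, an eighth of the way round clockwise (distance between blade_tip and edge_1 below 0.0065 m and value of joint adapter above 0.001 m and angle between the z axis of tool and the z axis of bore_centre, either way round below 0.26 rad), for 0.1 s.
3. still pressed and square, a quarter of the way round clockwise (distance between blade_tip and edge_2 below 0.0065 m and value of joint adapter above 0.001 m and angle between the z axis of tool and the z axis of bore_centre, either way round below 0.26 rad), for 0.1 s.
4. still pressed and square, three eighths of the way round clockwise (distance between blade_tip and edge_3 below 0.0065 m and value of joint adapter above 0.001 m and angle between the z axis of tool and the z axis of bore_centre, either way round below 0.26 rad), for 0.1 s.
5. still pressed and square, half of the way round clockwise (distance between blade_tip and edge_4 below 0.0065 m and value of joint adapter above 0.001 m and angle between the z axis of tool and the z axis of bore_centre, either way round below 0.26 rad), for 0.1 s.
6. still pressed and square, five eighths of the way round clockwise (distance between blade_tip and edge_5 below 0.0065 m and value of joint adapter above 0.001 m and angle between the z axis of tool and the z axis of bore_centre, either way round below 0.26 rad), for 0.1 s.
7. still pressed and square, three quarters of the way round clockwise (distance between blade_tip and edge_6 below 0.0065 m and value of joint adapter above 0.001 m and angle between the z axis of tool and the z axis of bore_centre, either way round below 0.26 rad), for 0.1 s.
8. still pressed and square, seven eighths of the way round clockwise (distance between blade_tip and edge_7 below 0.0065 m and value of joint adapter above 0.001 m and angle between the z axis of tool and the z axis of bore_centre, either way round below 0.26 rad), for 0.1 s.
9. still pressed and square, back at the yellow mark (all of step 1), for 0.1 s.
At the end, for the whole second after the job is handed in: The tool stands in its stand's hole, collar on the plate (origin within 3 mm of the plate's top in height and 7 mm sideways of the hole's centre), upright within 0.08 rad, at rest; the adapter has sprung back out (less than 1 mm in) (horizontal distance between tool and stand_seat below 0.007 m and z of tool in the frame of stand_seat between -0.003 and 0.003 m and angle between tool's own z axis and vertical below 0.08 rad and linear speed of tool below 0.02 m/s and value of joint adapter below 0.001 m); the robot touches nothing.
It fails at once if the adapter is pushed to its stop (more than 11.5 mm in) (value of joint adapter above 0.0115 m).
It fails at once if the blade hovers off the bevelled edge (3 to 8 mm above it, the adapter sprung back out) anywhere farther than 18 mm from the mark (z of blade_tip in the frame of bore_centre between 0.003 and 0.008 m and distance between blade_tip and bore_centre between 0.014 and 0.027 m and distance between blade_tip and edge_0 above 0.018 m and value of joint adapter below 0.0008 m).
It fails at once if a bystander is moved more than 20 mm (distance of any of dropper_bottle, timer, brass_weight, brass_weight_small, vial from where it was at the start of the episode above 0.02 m).
It also fails if it takes over 72 s, if anything falls off the work surface, if the arm or the gripper's body presses on something with over 40 N, if the wrist force passes 120 N, or if a joint passes its speed limit or range.

## Working session

There is one attempt and no reset: what is moved stays moved. The work goes in short steps, Python scripts to look and compute and a tool call to move; the robot and the scene stay as the last step left them, time stands still between calls to the robot, and variables do not carry over. Pictures are saved under pics/ and viewed, and the job is handed in when it is done.

Besides the shell and the picture viewer there is one more tool, called after "Call:" by a JSON object that holds its "fn" and its "kwargs", one argument or row to a line. drive_tool: Moves the arm, as the interface text tells. Its arguments: {"type":"object","properties":{"deltas":{"type":"array","items":{"type":"number"}},"newtons":{"type":"number"}},"required":["deltas"]}

```bash
ls; mkdir -p pics
python3 - <<'E'
from workcell import read_state, eyes, ticket
import cv2, numpy as np
s=read_state(); print({k:np.round(v,4).tolist() for k,v in s.items()})
for c in ["scene","top","wrist"]:
    im=eyes.snapshot(c); cv2.imwrite(f"pics/{c}0.png",cv2.cvtColor(im,cv2.COLOR_RGB2BGR))
    m=eyes.camera_model(c); print(c,{k:np.round(v,4).tolist() for k,v in m.items()})
    for t in ["tool","stand","fixture","bore_centre"]:
        print(t,[(round(d['conf'],2),np.round(np.array(d['point'])*[512,384],1).tolist()) for d in eyes.look_for(c,t)])
print(read_state()['clock'])
E
```

```text
pics
{'clock': 0.0, 'joint_positions': [-1.3686, 0.3513, 1.6524, -0.0, 1.1391, -0.0846], 'dq': [0.0003, -0.0007, -0.0023, 0.0, -0.0023, 0.0013], 'effort': [-0.001, -49.7319, -28.5255, 0.0698, 0.0256, -0.0001], 'tool_pos': [0.1555, -0.5272, 0.2401], 'tool_rot': [[0.9592, 0.2829, -0.0003], [0.2829, -0.9592, 0.0012], [0.0001, -0.0012, -1.0]], 'contact_force': [1.1972, 0.6837, -0.3029], 'ft_torque': [-0.0118, -0.0076, 0.0847], 'width': 0.093}
scene {'K': [[460.1956, 0.0, 252.2362], [0.0, 460.1956, 185.9659], [0.0, 0.0, 1.0]], 'dist_coeffs': [0.0612, 0.0, 0.0, 0.0, 0.0], 'extrinsics': [[0.8682, -0.4962, -0.0091, -0.505], [0.2653, 0.4486, 0.8534, -0.2438], [-0.4194, -0.7433, 0.5211, -1.254], [0.0, 0.0, 0.0, 1.0]]}
tool [(0.94, [279.9, 213.3])]
stand [(0.88, [230.6, 259.6]), (0.79, [260.6, 210.8]), (0.78, [301.7, 323.8]), (0.75, [305.4, 280.8]), (0.7, [283.2, 243.7])]
fixture []
bore_centre []
top {'K': [[363.5603, 0.0, 253.8842], [0.0, 363.5603, 192.9517], [0.0, 0.0, 1.0]], 'dist_coeffs': [-0.0145, 0.0, 0.0, 0.0, 0.0], 'extrinsics': [[0.0158, -0.9998, -0.0114, -0.0356], [0.997, 0.0148, 0.0759, -0.577], [-0.0757, -0.0126, 0.9971, -1.3571], [0.0, 0.0, 0.0, 1.0]]}
tool [(0.58, [187.4, 211.2])]
stand [(0.89, [294.0, 240.9]), (0.86, [372.8, 233.6]), (0.66, [339.9, 200.6]), (0.63, [298.2, 197.5])]
fixture [(0.74, [195.7, 207.8]), (0.21, [295.8, 200.9])]
bore_centre [(0.6, [186.4, 209.9])]
wrist {'K': [[344.4907, 0.0, 253.5364], [0.0, 344.4907, 190.9686], [0.0, 0.0, 1.0]], 'dist_coeffs': [-0.1004, 0.0, 0.0, 0.0, 0.0], 'mount': [[0.0008, 0.9638, 0.2668, 0.0745], [1.0, -0.0008, -0.0003, 0.0005], [-0.0001, 0.2668, -0.9638, -0.1433], [0.0, 0.0, 0.0, 1.0]]}
tool []
stand []
fixture []
bore_centre []
0.75
```

View pics/scene0.png

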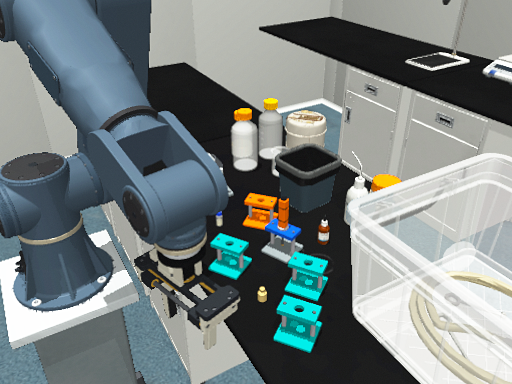

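View pics/top0.png

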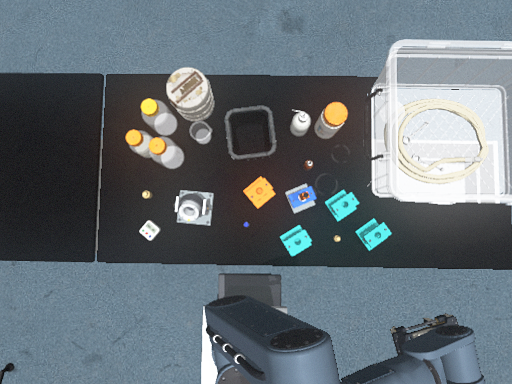

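View pics/wrist0.png

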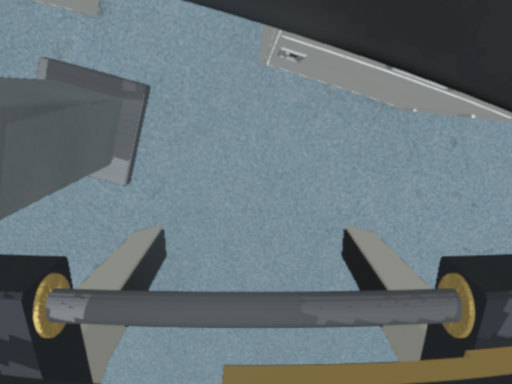

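The scene picture shows the tool's orange handle at (283,215) on the blue-topped stand at (283,240). In the top picture the tool is at about (302,197). These could be mistaken for that stand:
- Turquoise: scene (230,255), (306,275) and (298,322); top (296,240), (341,205) and (373,235).
- Orange: scene (260,210); top (260,192).

The real one has a blue plate and grey base, scene (283,240) and top (300,198). The fixture is at top (194,207). Next I'll check close crops.

```bash
cat > h.py <<'E'
import numpy as np, cv2
from workcell import read_state, eyes, ticket
from scipy.spatial.transform import Rotation as R
F=np.diag([1.,-1,-1])
def T_wc(c,s=None):
    m=eyes.camera_model(c)
    if 'extrinsics' in m: return m,np.array(m['extrinsics'])
    s=s or read_state(); W=np.eye(4); W[:3,:3]=s['tool_rot']; W[:3,3]=s['tool_pos']
    return m,np.linalg.inv(W@np.array(m['mount']))
def proj(c,P,s=None):
    m,E=T_wc(c,s); P=np.atleast_2d(P); q=(P@E[:3,:3].T+E[:3,3])@F
    p,_=cv2.projectPoints(q,np.zeros(3),np.zeros(3),np.array(m['K']),np.array(m['dist_coeffs'])); return p[:,0]
def ray(c,px,s=None):
    m,E=T_wc(c,s); u=cv2.undistortPoints(np.array([[px]],float),np.array(m['K']),np.array(m['dist_coeffs']))[0,0]
    d=E[:3,:3].T@(F@np.r_[u,1]); o=-E[:3,:3].T@E[:3,3]; return o,d/np.linalg.norm(d)
def atz(c,px,z,s=None):
    o,d=ray(c,px,s); return o+d*(z-o[2])/d[2]
def tri(*obs):
    A=np.zeros((3,3));b=np.zeros(3)
    for o,d in obs:
        M=np.eye(3)-np.outer(d,d);A+=M;b+=M@o
    return np.linalg.solve(A,b)
def save(im,n): cv2.imwrite('pics/'+n,cv2.cvtColor(im,cv2.COLOR_RGB2BGR))
def pr(*a): print(*[np.round(x,4).tolist() if isinstance(x,(np.ndarray,list)) else x for x in a])
E
python3 - <<'E'
from h import *
a=cv2.imread('pics/top0.png');b=cv2.imread('pics/scene0.png')
A=cv2.resize(a[150:250,160:400],None,fx=3.2,fy=3.2,interpolation=cv2.INTER_CUBIC)
cv2.imwrite('pics/top_crop.png',A)
cv2.imwrite('pics/sc_crop.png',cv2.resize(b[180:280,200:350],None,fx=5,fy=5,interpolation=cv2.INTER_CUBIC))
pr('stand',atz('top',[300,198],.08)); pr('tooltop',atz('top',[303,196],.181)); pr('fixture',atz('top',[191,208],.125))
for n,p in dict(t=[150,230],w=[147,195],v=[246,224],ws=[337,239],db=[309,164]).items(): pr(n,atz('top',p,.03))
E
```

```text
stand [0.5572, -0.1949, 0.08]
tooltop [0.5576, -0.1933, 0.181]
fixture [0.5135, 0.1915, 0.125]
t [0.4314, 0.3613, 0.03]
w [0.5631, 0.3776, 0.03]
v [0.4598, 0.0008, 0.03]
ws [0.4093, -0.3394, 0.03]
db [0.6899, -0.2339, 0.03]
```

View pics/top_crop.png

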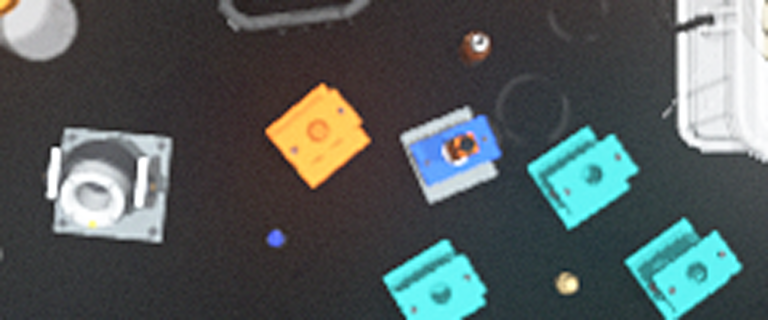

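View pics/sc_crop.png

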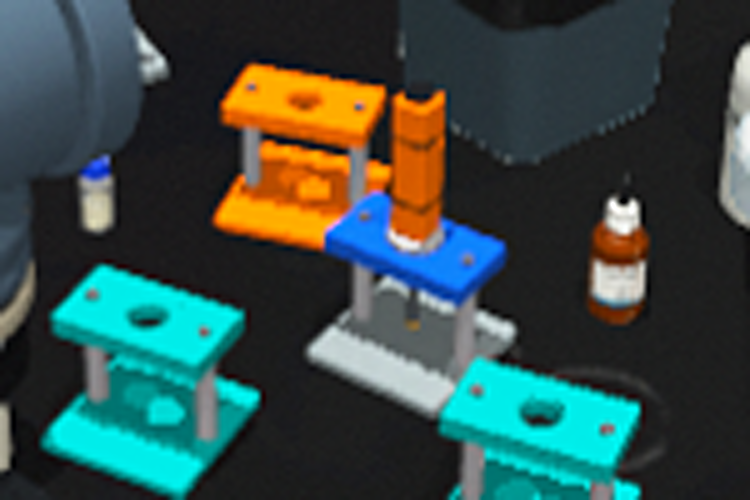

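The crops confirm the tool is in the blue-plated stand with the grey base. The turquoise and orange stands are empty. Next I move above it for a wrist view.

Call:
{"fn": "drive_tool", "kwargs": {
  "deltas": [0, 0, 0, 155, -71, -40, 100, 0, 0, 0, 310, -142, -60, 100, 0, 0, 0, 464, -212, -60, 100, 0, 0, 0, 464, -212, -60, 100, 0, 0, 0, 464, -212, -60, 100]
}}

```text
clock: 1.17
tool_pos: [0.3122, -0.3909, 0.2701]
tool_rot: [[0.959, 0.282, 0.0], [0.282, -0.959, -0.0], [0.0, 0.0, -1.0]]
contact_force: [-0.2, -0.7, -0.7]
width: 0.093
```

Call:
{"fn": "drive_tool", "kwargs": {
  "deltas": [0, 0, 0, 291, -121, -50, 100, 0, 0, 0, 291, -121, -50, 100, 0, 0, 0, 291, -121, -50, 100, 0, 0, 0, 291, -121, -50, 100, 0, 0, 0, 291, -121, -50, 100]
}}

```text
clock: 1.58
tool_pos: [0.4721, -0.261, 0.303]
tool_rot: [[0.959, 0.283, 0.001], [0.283, -0.959, -0.001], [0.0, 0.001, -1.0]]
contact_force: [-0.0, -1.1, 0.2]
width: 0.0933
```

Call:
{"fn": "drive_tool", "kwargs": {
  "deltas": [0, 0, 0, 120, -50, -20, 100, 0, 0, 0, 120, -50, -20, 100, 0, 0, 0, 120, -50, -20, 100, 0, 0, 0, 120, -50, -20, 100]
}}

```text
clock: 1.92
tool_pos: [0.5766, -0.1754, 0.3237]
tool_rot: [[0.958, 0.286, 0.003], [0.286, -0.958, -0.0], [0.002, 0.001, -1.0]]
contact_force: [0.4, 0.1, -0.9]
width: 0.0926
```

Run:
```python
from h import *
s=read_state(); im=eyes.snapshot('wrist'); save(im,'w1.png'); pr(s['tool_pos'],s['clock'],s['contact_force'])
for t in ['tool','stand','tool_grip','blade_tip']: pr(t,[(round(d['conf'],2),np.round(np.array(d['point'])*[512,384]).tolist()) for d in eyes.look_for('wrist',t)])
```

```text
[0.5766, -0.1754, 0.3237] 1.9167 [0.3896, 0.0846, -0.8677]Traceback (most recent call last):
  File "<stdin>", line 3, in <module>
  File "h.py", line 24, in pr
    def pr(*a): print(*[np.round(x,4).tolist() if isinstance(x,(np.ndarray,list)) else x for x in a])
                        ~~~~~~~~^^^^^
    return _wrapfunc(a, 'round', decimals=decimals, out=out)
    return _wrapit(obj, method, *args, **kwds)
    conv = _array_converter(obj)
ValueError: setting an array element with a sequence. The requested array has an inhomogeneous shape after 2 dimensions. The detected shape was (1, 2) + inhomogeneous part.
```

View pics/w1.png

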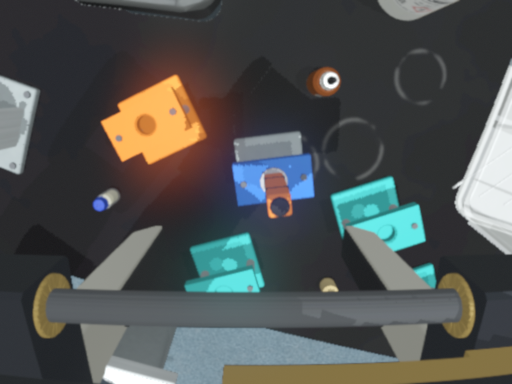

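The blue stand is at (273,180) and the tool's cap at (279,206). The handle leans toward the bottom of the image because of perspective. I'll zoom in to measure.

Run:
```python
from h import *
s=read_state(); im=eyes.snapshot('wrist'); pr(s['tool_pos'],s['tool_rot'])
c=im[120:240,210:340]; save(cv2.resize(c,None,fx=5,fy=5,interpolation=cv2.INTER_CUBIC),'w2c.png')
o=eyes.outline_of('wrist','tool')
for d in o[:1]:
    m=d['mask']; print(d['conf'],m.sum()); ys,xs=np.nonzero(m); print(xs.min(),xs.max(),ys.min(),ys.max())
hsv=cv2.cvtColor(im,cv2.COLOR_RGB2HSV)
bl=((hsv[...,0]>100)&(hsv[...,0]<125)&(hsv[...,1]>150)&(hsv[...,2]>60)).astype(np.uint8); bl[:, :220]=0; bl[:,330:]=0
cn=max(cv2.findContours(bl,0,2)[0],key=cv2.contourArea); r=cv2.minAreaRect(cn); print(r); box=cv2.boxPoints(r)
W=np.array([atz('wrist',p,.08,s) for p in box]); pr(W, W.mean(0), [np.linalg.norm(W[i]-W[i-1]) for i in range(4)])
```

```text
[0.5741, -0.1778, 0.3227] [[0.9585, 0.2852, 0.0006], [0.2852, -0.9585, -0.0006], [0.0004, 0.0008, -1.0]]
0.78 1219
258 290 164 213
((271.8954772949219, 176.5126495361328), (44.67301940917969, 79.56910705566406), 83.0887680053711)
[[0.5716, -0.1511, 0.08], [0.6077, -0.2336, 0.08], [0.5602, -0.2566, 0.08], [0.5226, -0.1714, 0.08]] [0.5655, -0.2032, 0.08] [0.053, 0.09, 0.0528, 0.0932]
```

View pics/w2c.png

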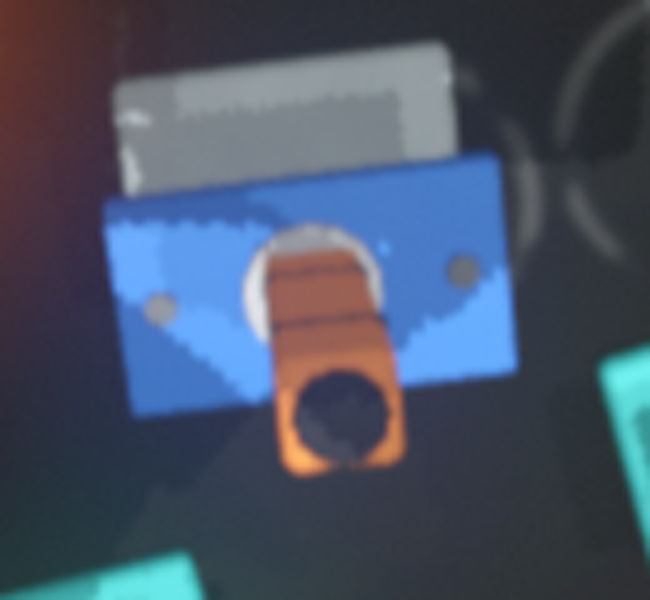

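```bash
python3 - <<'E'
from h import *
s=read_state()
f=lambda x,y:[x/5+209.6,y/5+119.6]
a=atz('wrist',f(160,310),.0825,s);b=atz('wrist',f(463,271),.0825,s)
pr('screws',a,b,(a+b)/2,np.linalg.norm(a-b),'ydir deg',np.degrees(np.arctan2(*(a-b)[1::-1])))
pr('cap',atz('wrist',f(343,417),.181,s)); pr('collar',atz('wrist',f(313,290),.086,s))
for z,p,q in [(.176,(285,475),(405,460)),(.13,(275,325),(385,317))]:
    a=atz('wrist',f(*p),z,s);b=atz('wrist',f(*q),z,s);pr(np.linalg.norm(a-b),np.degrees(np.arctan2(*(a-b)[1::-1])))
E
python3 - <<'E'
import sys; sys.path.insert(0,'.')
import os; os.chdir('.')
from h import *
# top cam cap
o=eyes.snapshot('top'); c=o[170:225,270:330]; save(cv2.resize(c,None,fx=10,fy=10,interpolation=cv2.INTER_CUBIC),'t2c.png')
o=eyes.snapshot('scene'); c=o[200:270,250:320]; save(cv2.resize(c,None,fx=8,fy=8,interpolation=cv2.INTER_CUBIC),'s2c.png')
E
```

```text
screws [0.5489, -0.1731, 0.0825] [0.5773, -0.2369, 0.0825] [0.5631, -0.205, 0.0825] 0.06983626756912721 ydir deg 114.0044259368954
cap [0.564, -0.2051, 0.181]
collar [0.5641, -0.2049, 0.086]
0.021504048302788306 113.92213026927415
0.02219191915508949 110.74904095097969
```

View pics/s2c.png

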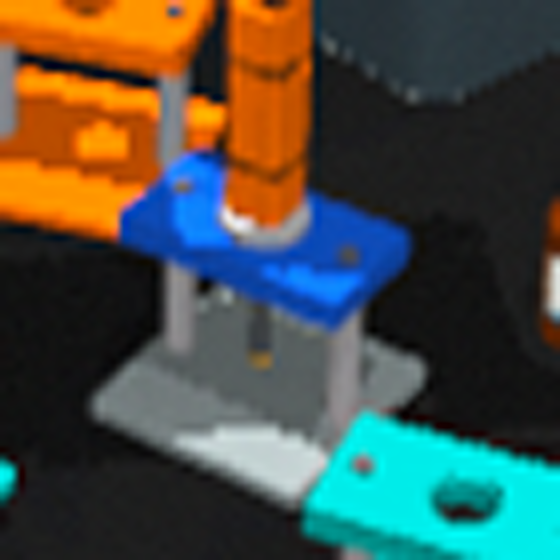

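Measurements agree with the given sizes: the screws are 69.8 mm apart (70 expected) and the handle is 21.5–22 mm wide. The hole is at (0.563, -0.205) and the tool at (0.564, -0.205), with yaw about 24°. I'll align and descend.

Call:
{"fn": "drive_tool", "kwargs": {
  "deltas": [0, 0, -0.129, -17, 23, 60, 100, 0, 0, -0.129, -17, 23, 82, 100, 0, 0, -0.129, -17, 23, 82, 100, 0, 0, -0.129, -17, 23, 82, 100]
}}

```text
clock: 2.55
tool_pos: [0.5606, -0.2079, 0.2395]
tool_rot: [[0.917, 0.399, -0.004], [0.399, -0.917, 0.001], [-0.003, -0.003, -1.0]]
contact_force: [0.3, 0.7, 0.2]
width: 0.0926
```

Run:
```python
from h import *
s=read_state(); im=eyes.snapshot('wrist'); save(im,'w3.png'); pr(s['tool_pos'],s['tool_rot'],s['clock'])
R_=np.array(s['tool_rot']); d=R_.T@(np.array([.564,-.205,.138])-s['tool_pos']); pr(d*1000,'yaw y',np.degrees(np.arctan2(R_[1,1],R_[0,1])))
```

```text
[0.5606, -0.2079, 0.2395] [[0.9169, 0.3991, -0.004], [0.3991, -0.9169, 0.0012], [-0.0032, -0.0027, -1.0]] 2.55
[4.5435, -0.9997, 101.4599] yaw y -66.47595947513042
```

View pics/w3.png

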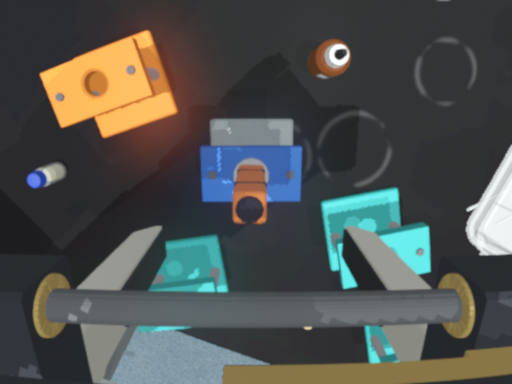

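The plate and handle edges are now horizontal in the image, with the cap at (250,209) and the screws at (213,175) and (290,174). I'll go down.

Run:
```python
from h import *
s=read_state()
pr(atz('wrist',[249.7,209.3],.181,s)); a=atz('wrist',[213,175],.0825,s);b=atz('wrist',[290,174],.0825,s);pr(a,b,(a+b)/2)
```

```text
[0.5668, -0.2037, 0.181]
[0.5527, -0.1726, 0.0825] [0.5813, -0.2358, 0.0825] [0.567, -0.2042, 0.0825]
```

Call:
{"fn": "drive_tool", "kwargs": {
  "deltas": [0, 0, 0.002, 4.5, -1, 40, 100, 0, 0, 0.002, 4.5, -1, 75, 100, 0, 0, 0.002, 4.5, -1, 101, 100, 0, 0, 0.002, 4.5, -1, 101, 100, 0, 0, 0.002, 4.5, -1, 101, 100]
}}

```text
clock: 3.02
tool_pos: [0.5666, -0.2051, 0.1426]
tool_rot: [[0.917, 0.398, 0.001], [0.398, -0.917, -0.001], [0.0, 0.001, -1.0]]
contact_force: [0.2, -0.1, 0.0]
width: 0.0932
```

Call:
{"fn": "drive_tool", "kwargs": {
  "deltas": [0, 0, 0, 0, 0, 4.5, 60, 0, 0, 0, 0, 0, 4.5, 30, 0, 0, 0, 0, 0, 4.5, 10, 0, 0, 0, 0, 0, 4.5, 10, 0, 0, 0, 0, 0, 4.5, 10],
  "newtons": 40
}}

```text
clock: 3.43
tool_pos: [0.5669, -0.2052, 0.139]
tool_rot: [[0.918, 0.398, 0.002], [0.398, -0.918, -0.001], [0.001, 0.002, -1.0]]
contact_force: [-0.3, 0.0, -0.1]
width: 0.0643
```

Call:
{"fn": "drive_tool", "kwargs": {
  "deltas": [0, 0, 0, 0, 0, 0, 10, 0, 0, 0, 0, 0, 0, 10, 0, 0, 0, 0, 0, 0, 10, 0, 0, 0, 0, 0, 0, 10]
}}

```text
clock: 3.77
tool_pos: [0.5669, -0.2052, 0.139]
tool_rot: [[0.918, 0.398, 0.002], [0.398, -0.918, -0.001], [0.001, 0.002, -1.0]]
contact_force: [0.4, 0.0, 0.7]
width: 0.0374
```

Call:
{"fn": "drive_tool", "kwargs": {
  "deltas": [0, 0, 0, 0, 0, 0, 5, 0, 0, 0, 0, 0, 0, 5, 0, 0, 0, 0, 0, 0, 5, 0, 0, 0, 0, 0, 0, 5, 0, 0, 0, 0, 0, 0, 5]
}}

```text
clock: 4.18
tool_pos: [0.5668, -0.2052, 0.139]
tool_rot: [[0.918, 0.398, 0.002], [0.398, -0.918, -0.001], [0.001, 0.002, -1.0]]
contact_force: [-0.1, 0.1, 0.1]
width: 0.0219
```

Run:
```python
from h import *
s=read_state(); im=eyes.snapshot('wrist'); save(im,'w4.png'); pr(s['tool_pos'],s['tool_rot'],s['clock'],s['width'])
im=eyes.snapshot('top'); c=im[140:270,100:260]; save(cv2.resize(c,None,fx=4.9,fy=4.5,interpolation=cv2.INTER_CUBIC),'t4c.png')
im=eyes.snapshot('scene'); save(im,'s4.png')
```

```text
[0.5668, -0.2052, 0.139] [[0.9175, 0.3977, 0.0018], [0.3977, -0.9175, -0.0011], [0.0012, 0.0018, -1.0]] 4.1833 0.021857971906187153
```

View pics/w4.png

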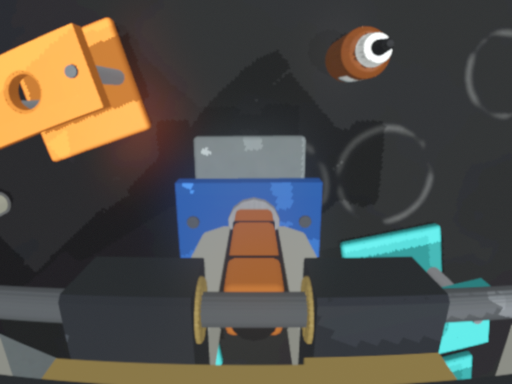

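View pics/s4.png

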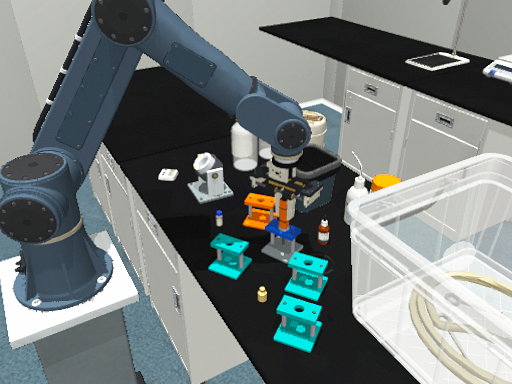

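View pics/t4c.png

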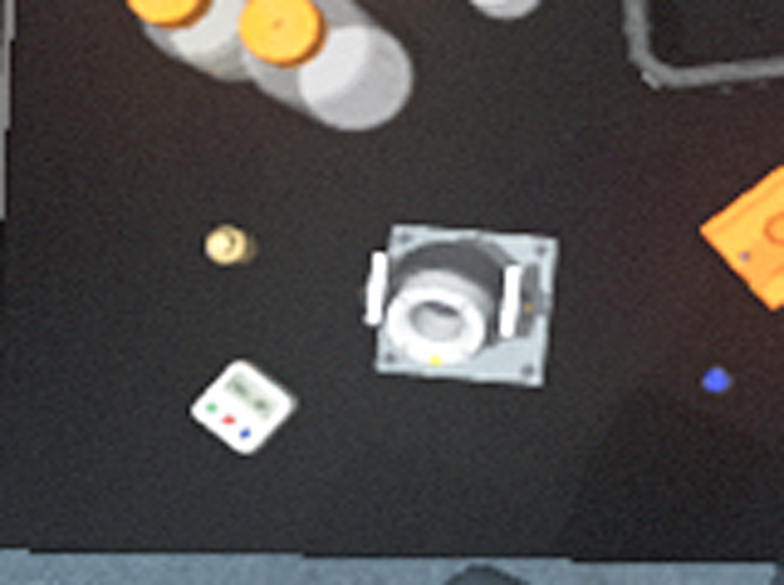

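The grasp is good: the opening is 21.9 mm, and the handle sits between the pads with the plate square to the jaws. The fixture shows in the top crop with its yellow mark at (435,360) and nearly zero yaw. I'll lift straight up.

Run:
```python
from h import *
s=read_state(); 
a=atz('wrist',[192.5,221.5],.0825,s);b=atz('wrist',[305.3,221.3],.0825,s);pr(a,b,(a+b)/2,np.linalg.norm(a-b))
R_=np.array(s['tool_rot']); pr('rel TCP frame mm',1000*R_.T@((a+b)/2-s['tool_pos']), 'yaw', np.degrees(np.arctan2(*(a-b)[1::-1])))
# top-cam fixture
g=lambda x,y:[x/4.9+100-.4,y/4.5+140-.4]
B=np.array([atz('top',g(*p),.012) for p in [(392,226),(558,238),(545,385),(375,372)]]); pr('base corners',B); 
pr([np.linalg.norm(B[i]-B[i-1]) for i in range(4)]); 
u=(B[0]+B[1]-B[2]-B[3]); yaw=np.arctan2(u[1],u[0]); pr('yaw',np.degrees(yaw)); c=B.mean(0)
pr('origin',c-0.0215*np.array([np.cos(yaw),np.sin(yaw),0]))
pr('ring outer centre',atz('top',g(436,315),.125))
```

```text
[0.5517, -0.1714, 0.0825] [0.5796, -0.2354, 0.0825] [0.5656, -0.2034, 0.0825] 0.069800552619939
rel TCP frame mm [-0.393, -2.2486, 56.4273] yaw 113.55895673482804
base corners [[0.586, 0.2583, 0.012], [0.5777, 0.1279, 0.012], [0.4531, 0.135, 0.012], [0.4619, 0.2677, 0.012]]
[0.1245, 0.1306, 0.1248, 0.1329]
yaw -3.79613407362512
origin [0.4982, 0.1986, 0.012]
ring outer centre [0.5077, 0.1998, 0.125]
```

Call:
{"fn": "drive_tool", "kwargs": {
  "deltas": [0, 0, 0, 0, 0, -30, 5, 0, 0, 0, 0, 0, -70, 5, 0, 0, 0, 0, 0, -110, 5, 0, 0, 0, 0, 0, -160, 5, 0, 0, 0, 0, 0, -160, 5]
}}

```text
clock: 4.75
tool_pos: [0.5682, -0.2058, 0.3062]
tool_rot: [[0.917, 0.398, 0.011], [0.398, -0.917, -0.005], [0.008, 0.009, -1.0]]
contact_force: [0.5, 1.3, 0.6]
width: 0.0221
```

Call:
{"fn": "drive_tool", "kwargs": {
  "deltas": [0, 0, 0.12, 0, -80, -4, 5, 0, 0, 0.24, 0, -160, -4, 5, 0, 0, 0.36, 3, -250, -4, 5, 0, 0, 0.476, 5, -435, -4, 5, 0, 0, 0.476, 5, -435, -4, 5]
}}

```text
clock: 5.17
tool_pos: [0.4853, -0.0117, 0.3061]
tool_rot: [[0.997, -0.075, 0.011], [-0.075, -0.997, -0.005], [0.011, 0.004, -1.0]]
contact_force: [1.0, -0.1, -1.2]
width: 0.0218
```

Call:
{"fn": "drive_tool", "kwargs": {
  "deltas": [0, 0, 0, -50, -100, 0, 5, 0, 0, 0, -100, -200, 0, 5, 0, 0, 0, -100, -200, 0, 5, 0, 0, 0, -100, -200, 0, 5, 0, 0, 0, -100, -200, 0, 5]
}}

```text
clock: 5.58
tool_pos: [0.4058, 0.181, 0.3042]
tool_rot: [[0.997, -0.075, 0.011], [-0.075, -0.997, -0.005], [0.011, 0.004, -1.0]]
contact_force: [0.4, 0.3, -0.7]
width: 0.0216
```

Call:
{"fn": "drive_tool", "kwargs": {
  "deltas": [0, 0, 0, -10, -20, 0, 5, 0, 0, 0, -10, -20, 0, 5, 0, 0, 0, -10, -20, 0, 5]
}}

```text
clock: 5.83
tool_pos: [0.3968, 0.2024, 0.3037]
tool_rot: [[0.997, -0.072, 0.011], [-0.072, -0.997, -0.005], [0.011, 0.005, -1.0]]
contact_force: [-0.5, -0.4, -0.9]
width: 0.0221
```

Run:
```python
from h import *
s=read_state(); im=eyes.snapshot('wrist'); save(im,'w5.png'); pr(s['tool_pos'],s['tool_rot'],s['clock'],s['width'])
for t in ['fixture','bore_centre','edge_0','adapter']: print(t,[(round(d['conf'],2),np.round(np.array(d['point'])*[512,384]).tolist()) for d in eyes.look_for('wrist',t)])
```

```text
[0.3968, 0.2024, 0.3037] [[0.9973, -0.0725, 0.011], [-0.0724, -0.9974, -0.0054], [0.0114, 0.0046, -0.9999]] 5.8333 0.022098217856764493
fixture [(0.87, [249.0, 51.0]), (0.64, [244.0, 64.0])]
bore_centre [(0.78, [248.0, 61.0])]
edge_0 [(0.72, [248.0, 59.0])]
adapter [(0.95, [248.0, 58.0])]
```

View pics/w5.png

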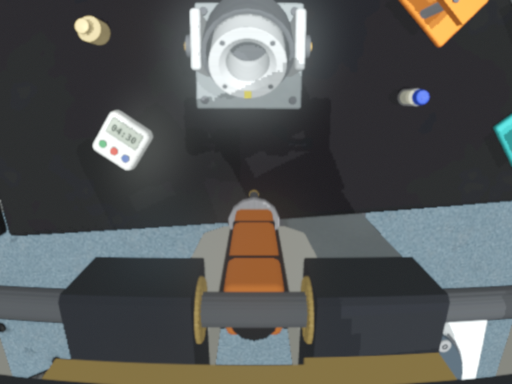

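The fixture is visible: ring centre about (247,61), yellow mark at (248,95), and the ball at (254,194). I'll tilt square to the face, about 40 mm off, and look along the bore.

Call:
{"fn": "drive_tool", "kwargs": {
  "deltas": [0, 0.12, 0, 2, -1, 0, 5, 0, 0.24, 0, 4, -2, 0, 5, 0, 0.36, 0, 7, -3, 10, 5, 0, 0.48, 0, 9, -4, 30, 5, 0, 0.6, 0, 11, -4, 49, 5]
}}

```text
clock: 6.5
tool_pos: [0.4091, 0.2019, 0.2604]
tool_rot: [[0.835, -0.082, 0.544], [-0.064, -0.997, -0.051], [0.547, 0.007, -0.837]]
contact_force: [1.0, -0.8, -2.1]
width: 0.022
```

Run:
```python
from h import *
eyes.snapshot('top')
s=read_state(); im=eyes.snapshot('wrist'); save(im,'w6.png'); pr(s['tool_pos'],s['tool_rot'],s['clock'],s['dq'])
np.save('w6.npy',im)
for t in ['bore_centre','edge_0']: print(t,[(round(d['conf'],2),np.round(np.array(d['point'])*[512,384]).tolist()) for d in eyes.look_for('wrist',t)])
```

```text
[0.4081, 0.2001, 0.2576] [[0.8334, -0.0862, 0.5458], [-0.0657, -0.9962, -0.0571], [0.5487, 0.0118, -0.8359]] 6.55 [-0.0402, -0.0005, -0.1253, 0.4637, 0.2398, -0.5234]
bore_centre [(0.62, [238.0, 179.0]), (0.29, [108.0, 251.0])]
edge_0 [(0.77, [237.0, 180.0]), (0.7, [239.0, 172.0])]
```

View pics/w6.png

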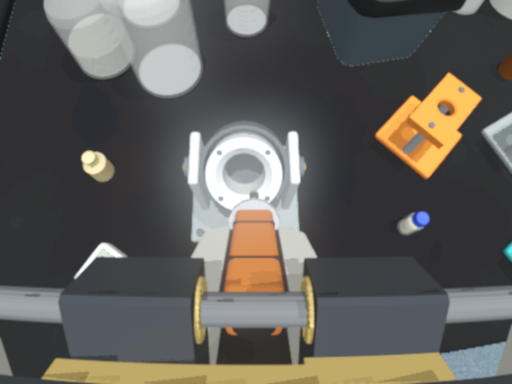

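Call:
{"fn": "drive_tool", "kwargs": {
  "deltas": [0, 0, 0, 0, 0, 0, 5, 0, 0, 0, 0, 0, 0, 5]
}}

```text
clock: 6.87
tool_pos: [0.4113, 0.202, 0.2631]
tool_rot: [[0.839, -0.084, 0.538], [-0.066, -0.996, -0.054], [0.54, 0.01, -0.841]]
contact_force: [-0.5, 0.6, -0.8]
width: 0.0218
```

Run:
```python
from h import *
import pickle
s=read_state(); im=eyes.snapshot('wrist'); pickle.dump((s,im),open('w7.pkl','wb')); pr(s['tool_pos'],s['tool_rot'],s['clock'],s['dq'])
c=im[115:245,180:310]; save(cv2.resize(c,None,fx=6,fy=6,interpolation=cv2.INTER_CUBIC)[:600*1+180][:780],'w7c.png')
R_=np.array(s['tool_rot']); ball=np.array(s['tool_pos'])+.119*R_[:,2]; pr('ball',ball,proj('wrist',ball,s), 'vertical angle',np.degrees(np.arccos(-R_[2,2])))
```

```text
[0.4113, 0.202, 0.2631] [[0.8388, -0.0843, 0.5378], [-0.0658, -0.9964, -0.0535], [0.5404, 0.0095, -0.8414]] 6.8667 [0.0052, -0.0001, 0.0144, -0.0326, -0.0134, 0.0367]
ball [0.4753, 0.1956, 0.163] [[253.2581, 192.8944]] vertical angle 32.71532450282992
```

View pics/w7c.png

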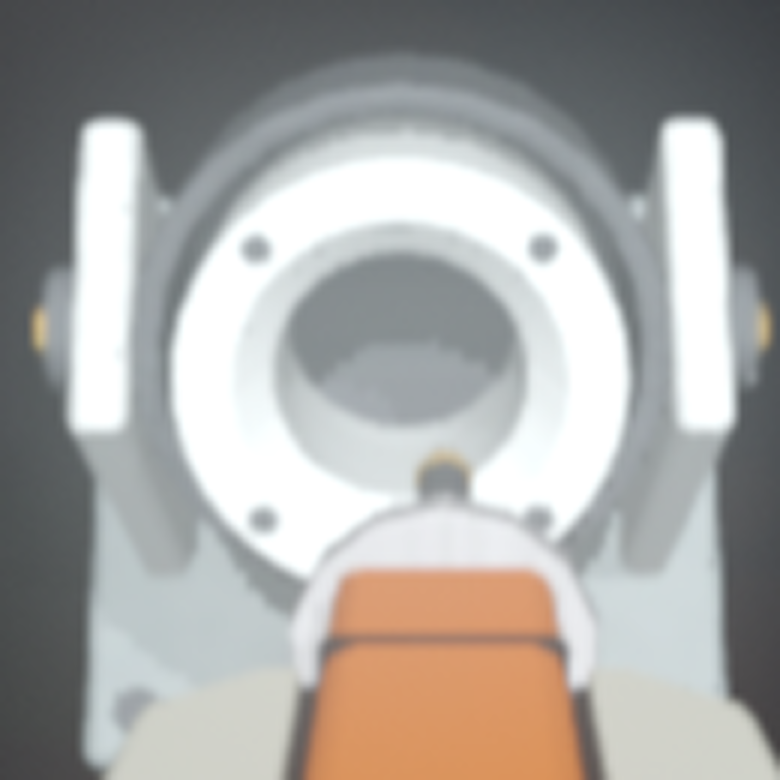

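The zoomed crop shows the ball at (443,470), which maps to (253.4,193.2) in the full picture. That is within 0.5 px of my hand-held-tool prediction. Next I fit the ring's outer circle.

```bash
cat > fit.py <<'E'
from h import *
from scipy.optimize import least_squares
from scipy.ndimage import map_coordinates
def frame(yaw,t=np.radians(35)):
    # bore frame columns x(up slope), y, z(out)
    z=np.array([-np.sin(t),0,np.cos(t)]); x=np.array([np.cos(t),0,np.sin(t)]); y=np.cross(z,x)
    return R.from_euler('z',yaw).as_matrix()@np.c_[x,y,z]
def circ(C,yaw,r,th,h=0):
    B=frame(yaw); return C+(r*np.c_[np.cos(th),np.sin(th),0*th]+[0,0,h])@B.T
def icp(cam,im,s,p0,r=35e-3,th=None,free=(0,1,3),W=4,h=0,it=15):
    g=cv2.GaussianBlur(cv2.cvtColor(im,cv2.COLOR_RGB2GRAY).astype(float),(0,0),.8)
    p=np.array(p0,float); free=list(free)
    for k in range(it):
        w=W if k<5 else max(1.5,W/2)
        q=proj(cam,circ(p[:3],p[3],r,th,h),s); q2=proj(cam,circ(p[:3],p[3],r*1.02,th,h),s)
        n=q2-q; n/=np.linalg.norm(n,axis=1)[:,None]
        t=np.arange(-w,w+.01,.1); X=q[:,None]+n[:,None]*t[None,:,None]
        v=map_coordinates(g,[X[...,1],X[...,0]],order=1); dv=np.gradient(v,axis=1)
        i=np.argmin(dv,axis=1); ok=(dv.min(1)<-1.0)&(i>0)&(i<len(t)-1)
        obs=q+n*t[i][:,None]
        def res(f):
            pp=p.copy(); pp[free]=f; return (np.sum((proj(cam,circ(pp[:3],pp[3],r,th,h),s)-obs)*n,1))[ok]
        sol=least_squares(res,p[free],loss='soft_l1',f_scale=.5,x_scale=[.01]*len(free)); p[free]=sol.x
    return p,ok.sum(),np.sqrt(np.mean(sol.fun**2))
E
python3 - <<'E'
from fit import *
import pickle
s,im=pickle.load(open('w7.pkl','rb'))
th=np.radians(np.r_[-140:141:2])  # 180 = mark side (-x), occluded
for free in [(0,1,3),(0,1),(0,1,2)]:
    p,n,e=icp('wrist',im,s,[.498,.199,.125,np.radians(-3.8)],th=th,free=free); pr(free,p,n,e,np.degrees(p[3]))
p,n,e=icp('wrist',im,s,[.498,.199,.125,np.radians(-3.8)],th=th,free=(0,1))
v=im.copy(); v=cv2.resize(im[115:245,180:310],None,fx=6,fy=6,interpolation=cv2.INTER_CUBIC)
t2=np.radians(np.arange(0,360,3))
for r,h,c in [(35e-3,0,(255,0,0)),(26e-3,0,(0,255,0)),(20e-3,-6e-3,(0,0,255)),(20.2e-3,0,(255,0,255))]:
    for q in proj('wrist',circ(p[:3],p[3],r,t2,h),s): cv2.circle(v,tuple(int(round(x)) for x in ((q-[180,115]+.5)*6-.5)),1,c,-1)
save(v,'w7fit.png')
E
```

```text
(0, 1, 3) [0.5049, 0.1991, 0.125, -0.3206] 119 0.8698707904192428 -18.367990205536618
(0, 1) [0.505, 0.199, 0.125, -0.0663] 116 0.9410548006644771 -3.8
(0, 1, 2) [0.5004, 0.2, 0.134, -0.0663] 118 0.912032729342351 -3.8
```

View pics/w7fit.png

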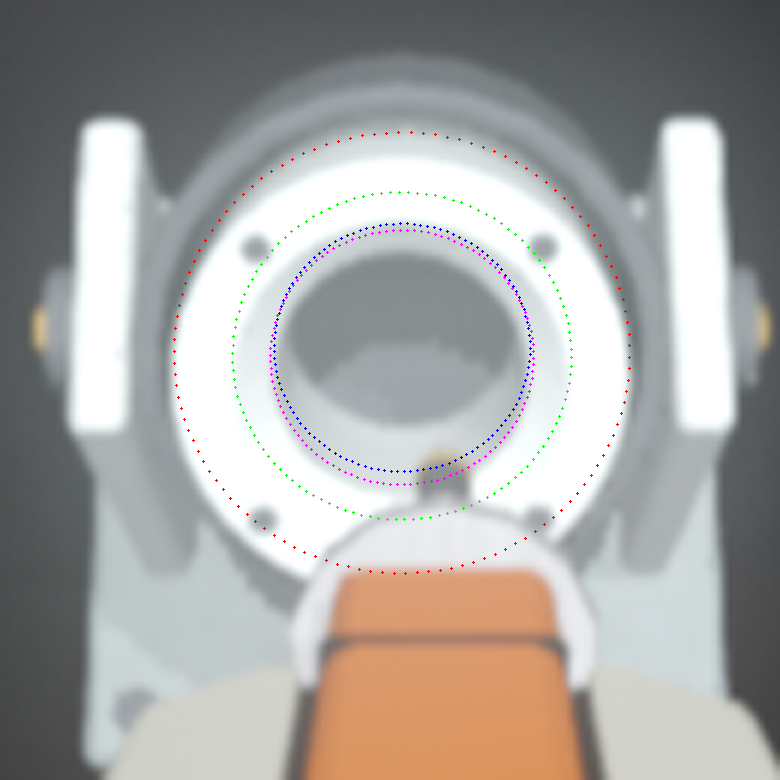

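The top arc latched onto the ring's side instead of the face. I'll refit from a closer start with a narrower search.

```bash
cat > ov.py <<'E'
from fit import *
def overlay(im,s,p,x0,y0,w,f,name,cam='wrist'):
    v=cv2.resize(im[y0:y0+w,x0:x0+w],None,fx=f,fy=f,interpolation=cv2.INTER_CUBIC); t2=np.radians(np.arange(0,360,4))
    for r,h,c in [(35e-3,0,(255,0,0)),(26e-3,0,(0,255,0)),(20e-3,-6e-3,(0,0,255)),(44e-3,-18e-3,(255,0,255))]:
        for q in proj(cam,circ(p[:3],p[3],r,t2,h),s): cv2.circle(v,tuple(int(round(x)) for x in ((q-[x0,y0]+.5)*f-.5)),1,c,-1)
    q=proj(cam,circ(p[:3],p[3],33e-3,np.array([np.pi]),0),s)[0]; cv2.circle(v,tuple(int(round(x)) for x in ((q-[x0,y0]+.5)*f-.5)),4,(255,160,0),-1)
    save(v,name)
E
python3 - <<'E'
from ov import *
import pickle
s,im=pickle.load(open('w7.pkl','rb'))
th=np.radians(np.r_[-140:141:2])
for x0 in (.496,.499):
  for free in [(0,1),(0,1,3),(0,1,2)]:
    p,n,e=icp('wrist',im,s,[x0,.199,.125,np.radians(-3.8)],th=th,free=free,W=2.2); pr(x0,free,p,n,e,np.degrees(p[3]))
p,n,e=icp('wrist',im,s,[.496,.199,.125,np.radians(-3.8)],th=th,free=(0,1),W=2.2)
overlay(im,s,p,180,115,130,6,'w7fit2.png')
E
```

```text
0.496 (0, 1) [0.5012, 0.1995, 0.125, -0.0663] 138 0.4307491979308618 -3.8
0.496 (0, 1, 3) [0.5011, 0.1995, 0.125, -0.0521] 135 0.38236544149544766 -2.9870047406132683
0.496 (0, 1, 2) [0.5007, 0.1996, 0.1262, -0.0663] 135 0.37711618736784125 -3.8
0.499 (0, 1) [0.5012, 0.1995, 0.125, -0.0663] 138 0.43007125082575187 -3.8Traceback (most recent call last):
  File "<stdin>", line 7, in <module>
  File "fit.py", line 23, in icp
    sol=least_squares(res,p[free],loss='soft_l1',f_scale=.5,x_scale=[.01]*len(free)); p[free]=sol.x
    return func(*args, **kwargs)
    result = trf(vector_fun.fun, vector_fun.jac, x0, f0, J0, lb, ub, ftol, xtol,
                 gtol, max_nfev, x_scale, loss_function, tr_solver,
                 tr_options.copy(), verbose, callback=callback_wrapped)
    return trf_no_bounds(
        fun, jac, x0, f0, J0, ftol, xtol, gtol, max_nfev, x_scale,
        loss_function, tr_solver, tr_options, verbose, callback=callback)
    f_new = fun(x_new)
    self._update_fun()
    ~~~~~~~~~~~~~~~~^^
    self.f = self.fun_wrapped(xp_copy(self.x))
             ~~~~~~~~~~~~~~~~^^^^^^^^^^^^^^^^^
    return np.atleast_1d(self.fun(x))
                         ~~~~~~~~^^^
    return self.f(x, *self.args, **self.kwargs)
           ~~~~~~^^^^^^^^^^^^^^^^^^^^^^^^^^^^^^
  File "fit.py", line 22, in res
    pp=p.copy(); pp[free]=f; return (np.sum((proj(cam,circ(pp[:3],pp[3],r,th,h),s)-obs)*n,1))[ok]
                                             ~~~~^^^^^^^^^^^^^^^^^^^^^^^^^^^^^^^^^
  File "h.py", line 11, in proj
    m,E=T_wc(c,s); P=np.atleast_2d(P); q=(P@E[:3,:3].T+E[:3,3])@F
        ~~~~^^^^^
  File "h.py", line 6, in T_wc
    m=eyes.camera_model(c)
ValueError: time passes only in moves, steps and waits
```

```bash
sed -i 's/^F=np/_C={}\nF=np/; s/m=eyes.camera_model(c)/m=_C.get(c) or _C.setdefault(c,eyes.camera_model(c))/' h.py
python3 - <<'E'
from ov import *
import pickle
s,im=pickle.load(open('w7.pkl','rb'))
th=np.radians(np.r_[-140:141:2])
p,n,e=icp('wrist',im,s,[.496,.199,.125,np.radians(-3.8)],th=th,free=(0,1),W=2.2); pr(p)
overlay(im,s,p,180,115,130,6,'w7fit2.png'); print(read_state()['clock'])
E
```

```text
[0.5012, 0.1995, 0.125, -0.0663]
6.9167
```

View pics/w7fit2.png

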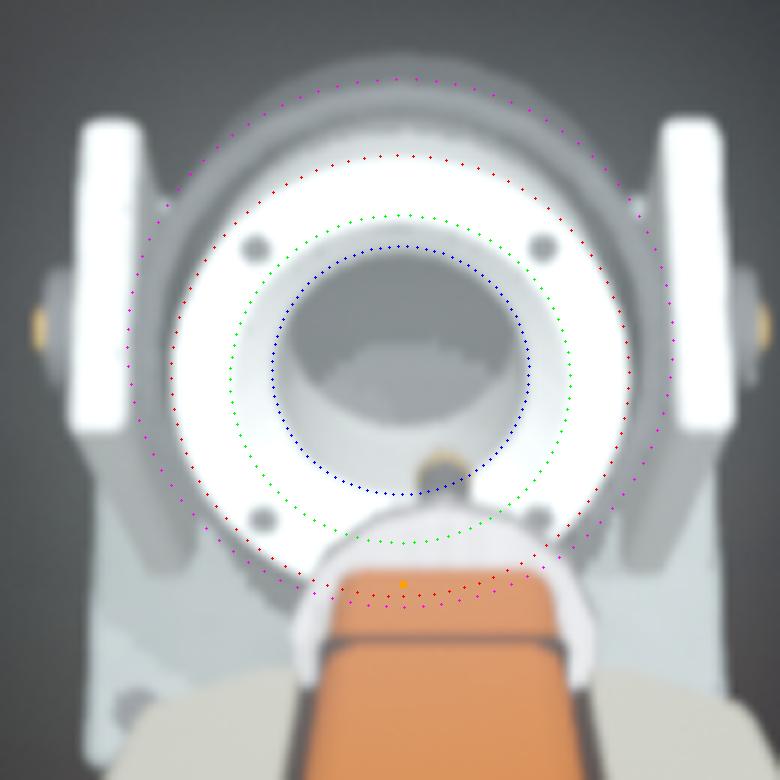

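The refit overlay follows the ring to within about 1 px. The bevel and bore tops sit slightly lower (about 6/6 px), so I take C = (0.5003, 0.1996, 0.1255) with yaw about -4°. Next is a planner that computes the deltas.

```bash
cat > plan.py <<'E'
from fit import *
import sys
C=np.array([.5003,.1996,.1255]); YAW=np.radians(-4); L=.119; RB=.0202
B=frame(YAW); RT=np.c_[B[:,0],-B[:,1],-B[:,2]]
def status(s=None):
    s=s or read_state(); Rm=np.array(s['tool_rot']); ball=np.array(s['tool_pos'])+L*Rm[:,2]
    q=B.T@(ball-C)*1000; phi=np.degrees(np.arctan2(q[1],-q[0]))
    f=B.T@np.array(s['contact_force'])
    print('t %.2f ball[bore mm] %s r %.1f phi %.1f tilt %.1fdeg F[bore] %s w %.4f'%(s['clock'],np.round(q,1),np.hypot(*q[:2]),phi,np.degrees(np.arccos(-Rm[:,2]@B[:,2])),np.round(f,1),s['width']))
    return s,Rm
def plan(rows):
    s,Rm=status(); p=np.array(s['tool_pos'])
    rv=R.from_matrix(Rm.T@RT).as_rotvec()
    for phi,z in rows:
        a=np.radians(phi); ball=C+B@np.array([-RB*np.cos(a),RB*np.sin(a),z/1000]); tgt=ball-L*RT[:,2]
        print([*np.round(rv,3).tolist(),*np.round(1000*Rm.T@(tgt-p),1).tolist(),5])
if __name__=='__main__': plan([tuple(map(float,a.split(','))) for a in sys.argv[1:]])
E
python3 plan.py 0,20 0,15
```

```text
t 6.92 ball[bore mm] [ 1.1 -5.8 44.7] r 5.9 phi -100.5 tilt 2.5deg F[bore] [-0.2  0.5 -1.1] w 0.0220
[0.016, 0.04, -0.007, -25.0, -4.2, 25.6, 5]
[0.016, 0.04, -0.007, -24.8, -4.2, 30.6, 5]
```

Call:
{"fn": "drive_tool", "kwargs": {
  "deltas": [0.008, 0.02, 0, -12, -2, 10, 5, 0.016, 0.04, -0.007, -25, -4.2, 20, 5, 0.016, 0.04, -0.007, -25, -4.2, 25, 5, 0.016, 0.04, -0.007, -25, -4.2, 28, 5, 0.016, 0.04, -0.007, -25, -4.2, 28, 5]
}}

```text
clock: 7.33
tool_pos: [0.4065, 0.2062, 0.2262]
tool_rot: [[0.817, -0.07, 0.572], [-0.057, -0.998, -0.041], [0.574, 0.0, -0.819]]
contact_force: [0.1, 0.0, -1.0]
width: 0.0218
```

```bash
python3 plan.py 0,10 0,6
python3 - <<'E'
from ov import *
s=read_state(); im=eyes.snapshot('wrist'); 
overlay(im,s,[.5003,.1996,.1255,np.radians(-4)],180,80,130,6,'w8.png')
im=eyes.snapshot('top'); save(cv2.resize(im[170:250,150:250],None,fx=6,fy=6,interpolation=cv2.INTER_CUBIC),'t8.png')
E
```

```text
t 7.33 ball[bore mm] [-19.3  -0.1  17.4] r 19.3 phi -0.2 tilt 0.0deg F[bore] [-0.5  0.  -0.8] w 0.0218
[0.001, 0.0, -0.0, -0.9, 0.0, 7.4, 5]
[0.001, 0.0, -0.0, -0.9, 0.0, 11.4, 5]
```

View pics/w8.png

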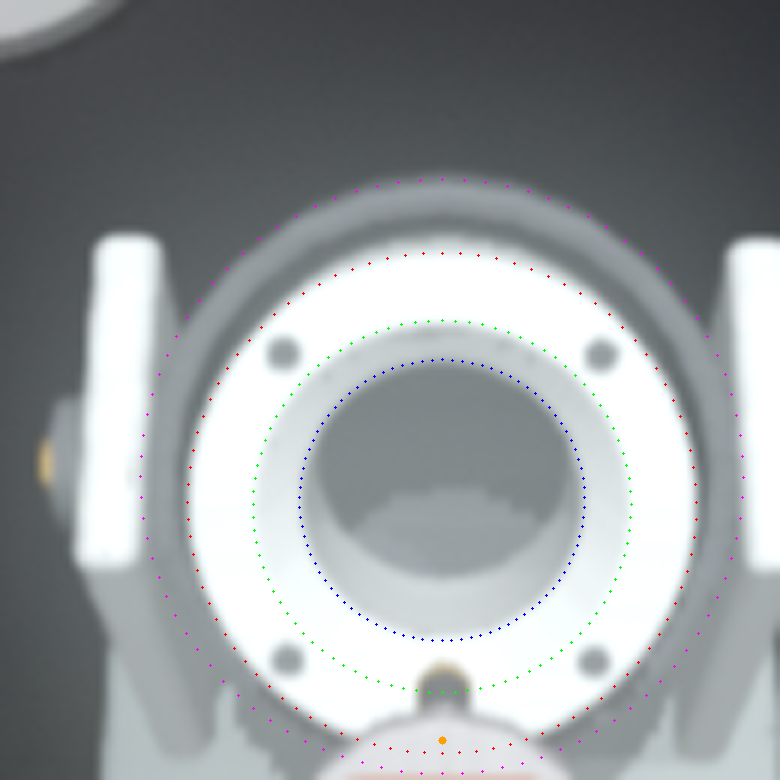

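View pics/t8.png

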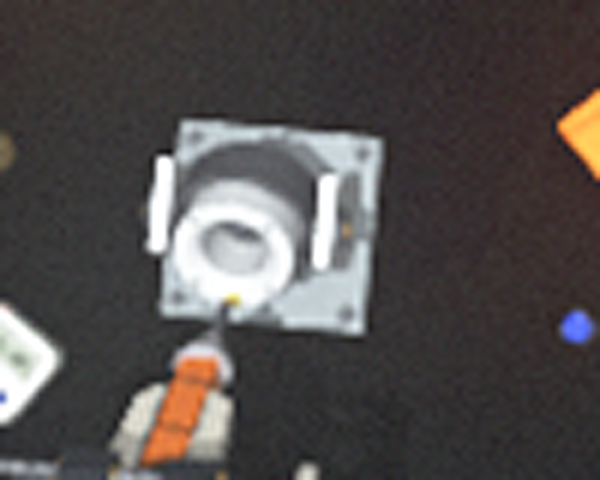

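The overlay now matches the bevel and bore edges to within a fraction of a pixel. The ball at crop (443,670) is in line with the low side where the mark is. I'll descend and press.

Call:
{"fn": "drive_tool", "kwargs": {
  "deltas": [0, 0, 0, -0.9, 0, 7, 5, 0, 0, 0, -0.9, 0, 13, 5, 0, 0, 0, -0.9, 0, 16, 5, 0, 0, 0, -0.9, 0, 18, 5, 0, 0, 0, -0.9, 0, 18, 5]
}}

```text
clock: 7.85
tool_pos: [0.4166, 0.2049, 0.212]
tool_rot: [[0.818, -0.07, 0.571], [-0.058, -0.998, -0.04], [0.572, -0.0, -0.82]]
contact_force: [-0.2, -0.1, -0.4]
width: 0.0218
```

```bash
python3 plan.py 0,-2.5 0,-4.5
```

```text
t 7.85 ball[bore mm] [-19.2  -0.6  -0.1] r 19.2 phi -1.7 tilt 0.1deg F[bore] [-0.3 -0.1 -0.2] w 0.0218
[0.0, 0.002, -0.001, -1.1, -0.6, 2.4, 5]
[0.0, 0.002, -0.001, -1.1, -0.6, 4.4, 5]
```

Call:
{"fn": "drive_tool", "kwargs": {
  "deltas": [0, 0.002, 0, -1.3, -0.6, 1.5, 5, 0, 0.002, 0, -1.5, -0.6, 3, 5, 0, 0.002, 0, -1.5, -0.6, 4.6, 5, 0, 0.002, 0, -1.5, -0.6, 4.6, 5, 0, 0.002, 0, -1.5, -0.6, 4.6, 5]
}}

```text
clock: 8.27
tool_pos: [0.4191, 0.2045, 0.2096]
tool_rot: [[0.819, -0.069, 0.57], [-0.057, -0.998, -0.038], [0.571, -0.001, -0.821]]
contact_force: [0.5, 0.7, 0.1]
width: 0.0216
```

```bash
python3 plan.py 0,-4.5
python3 - <<'E'
from ov import *
s=read_state(); im=eyes.snapshot('wrist'); 
overlay(im,s,[.5003,.1996,.1255,np.radians(-4)],180,60,130,6,'w9.png')
fs=[]
for k in range(6): eyes.snapshot('top'); fs.append(B:=frame(np.radians(-4)).T@np.array(read_state()['contact_force']))
pr(np.mean(fs,0))
E
```

```text
t 8.27 ball[bore mm] [-18.7  -0.6  -3.4] r 18.7 phi -1.8 tilt 0.2deg F[bore] [ 0.4  0.8 -0.2] w 0.0216
[-0.001, 0.003, 0.0, -1.8, -0.8, 1.1, 5]
[0.4386, 0.3745, 0.278]
```

View pics/w9.png

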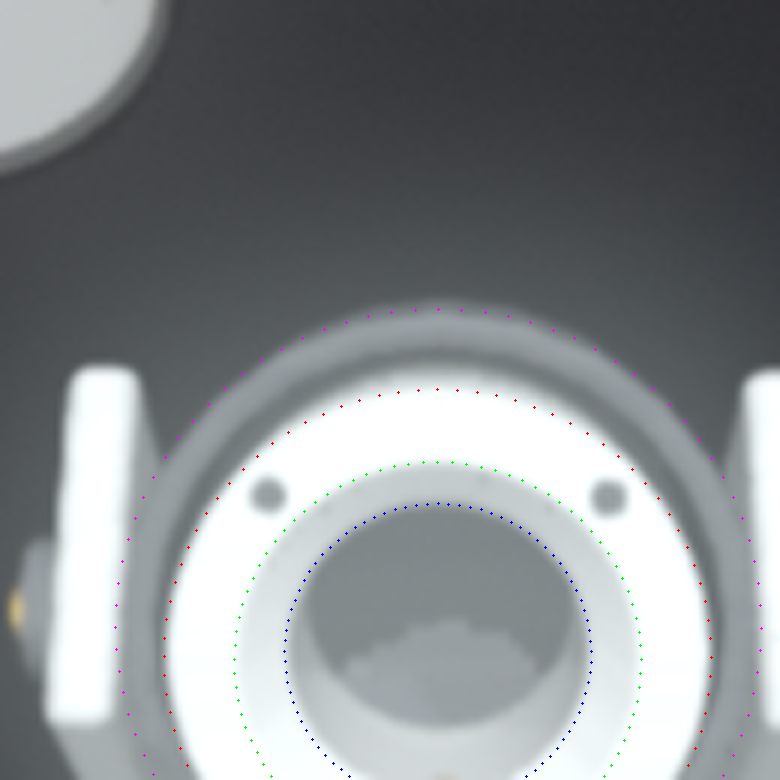

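Call:
{"fn": "drive_tool", "kwargs": {
  "deltas": [0, 0.003, 0, -2, -0.8, 1.2, 5, 0, 0.003, 0, -3.5, -0.8, 2, 5, 0, 0.003, 0, -3.5, -0.8, 2, 5, 0, 0.003, 0, -3.5, -0.8, 2, 5]
}}

```text
clock: 8.95
tool_pos: [0.4186, 0.2044, 0.2087]
tool_rot: [[0.819, -0.066, 0.57], [-0.056, -0.998, -0.036], [0.571, -0.002, -0.821]]
contact_force: [2.5, 0.2, 2.0]
width: 0.022
```

```bash
cat > depth.py <<'E'
from fit import *
import pickle
def depth(s,im,cam='wrist',C=np.array([.5003,.1996,.1255]),yaw=np.radians(-4),W=2.5,a=115):
    B=frame(yaw); g=cv2.GaussianBlur(cv2.cvtColor(im,cv2.COLOR_RGB2GRAY).astype(float),(0,0),.8)
    th=np.radians(np.arange(-a,a+1,2)); x=np.zeros(3)  # dx,dy,dz in bore, m
    P=lambda x,r=35e-3:proj(cam,C+(np.c_[r*np.cos(th),r*np.sin(th),0*th]+x)@B.T,s)
    for k in range(12):
        q=P(x);n=P(x,36e-3)-q;n/=np.linalg.norm(n,axis=1)[:,None];w=W if k<4 else 1.5
        t=np.arange(-w,w+.01,.1);X=q[:,None]+n[:,None]*t[None,:,None]
        dv=np.gradient(map_coordinates(g,[X[...,1],X[...,0]],order=1),axis=1);i=dv.argmin(1)
        ok=(dv.min(1)<-1)&(i>0)&(i<len(t)-1)&(q[:,0]>2)&(q[:,0]<509)&(q[:,1]>2)&(q[:,1]<381);obs=q+n*t[i][:,None]
        so=least_squares(lambda y:np.sum((P(y)-obs)*n,1)[ok],x,loss='soft_l1',f_scale=.5,x_scale=.01);x=so.x
    return x*1000,ok.sum(),np.sqrt(np.mean(so.fun**2))
E
python3 plan.py 0,-4.5
python3 - <<'E'
from depth import *
s,im=pickle.load(open('w7.pkl','rb')); pr('base w7',*depth(s,im))
s=read_state(); im=eyes.snapshot('wrist'); pickle.dump((s,im),open('w10.pkl','wb')); pr('now',*depth(s,im))
im=eyes.snapshot('scene'); save(cv2.resize(im[140:210,170:260],None,fx=8,fy=8,interpolation=cv2.INTER_CUBIC),'s10.png')
E
```

```text
t 8.95 ball[bore mm] [-19.6  -0.4  -3.9] r 19.6 phi -1.3 tilt 0.3deg F[bore] [3.1 0.4 0.2] w 0.0220
[-0.004, 0.003, 0.001, -0.9, -0.9, 0.6, 5]
base w7 [0.6077, -0.0336, -0.0389] 110 0.3651598193625597
now [0.8796, -0.0392, -4.2663] 111 0.4351314295295494
```

View pics/s10.png

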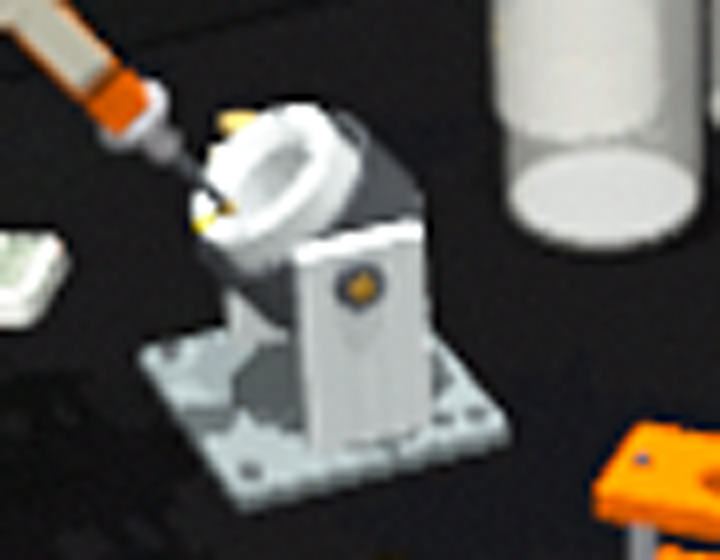

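The ring fit shows the adapter pushed about 4.2 mm (baseline 0.0) and the ball beside the yellow dash, so it is pressed at the mark. Now I run clockwise in small steps, allowing for the arm's small compliance bias.

```bash
cat > arc.py <<'E'
from plan import *
# usage: arc.py phi_from phi_to bias_x bias_y bias_z [radial]
a=list(map(float,sys.argv[1:])); bias=np.array(a[2:5]); rad=a[5] if len(a)>5 else 0; z=a[6] if len(a)>6 else -4.5
s,Rm=status(); p=np.array(s['tool_pos']); rv=R.from_matrix(Rm.T@RT).as_rotvec(); out=[]
for phi in np.r_[a[0]+(a[1]-a[0])*np.array([.25,.5,.75,1]),a[1]]:
    t=np.radians(phi); r=20.2+rad; b=np.array([-r*np.cos(t),r*np.sin(t),z])+bias
    d=1000*Rm.T@(C+B@(b/1000)-L*RT[:,2]-p); out+=[*np.round(rv,3).tolist(),*np.round(d,1).tolist(),5]
print([0.0 if v==0 else v for v in out])
E
python3 arc.py 0 22.5 -1.2 0.5 -1 0.5
```

```text
t 9.05 ball[bore mm] [-19.7  -0.4  -3.9] r 19.7 phi -1.2 tilt 0.3deg F[bore] [3.4 1.4 1.4] w 0.0220
[-0.004, 0.003, 0.002, -2.5, -3.4, 1.6, 5, -0.004, 0.003, 0.002, -2.2, -5.4, 1.6, 5, -0.004, 0.003, 0.002, -1.7, -7.4, 1.6, 5, -0.004, 0.003, 0.002, -1.0, -9.3, 1.6, 5, -0.004, 0.003, 0.002, -1.0, -9.3, 1.6, 5]
```

Call:
{"fn": "drive_tool", "kwargs": {
  "deltas": [-0.004, 0.003, 0.002, -2.5, -3, 1.4, 5, -0.004, 0.003, 0.002, -2.2, -5, 1.4, 5, -0.004, 0.003, 0.002, -1.7, -7.2, 1.4, 5, -0.004, 0.003, 0.002, -1, -9.3, 1.4, 5, -0.004, 0.003, 0.002, -1, -9.3, 1.4, 5]
}}

```text
clock: 9.47
tool_pos: [0.4205, 0.2124, 0.2101]
tool_rot: [[0.821, -0.067, 0.567], [-0.056, -0.998, -0.038], [0.568, -0.001, -0.823]]
contact_force: [-0.5, 0.4, -0.9]
width: 0.0221
```

```bash
python3 arc.py 22.5 45 -1.2 0.5 -1 0.5;python3 - <<'E'
from depth import *
s=read_state(); im=eyes.snapshot('wrist'); pr('now',*depth(s,im)); pr(s['dq'])
E
```

```text
t 9.47 ball[bore mm] [-18.2   7.5  -3.5] r 19.7 phi 22.3 tilt 0.4deg F[bore] [-0.9  0.3 -0.4] w 0.0221
[-0.002, 0.007, 0.002, -2.0, -3.0, 2.0, 5, -0.002, 0.007, 0.002, -1.0, -4.8, 2.0, 5, -0.002, 0.007, 0.002, 0.2, -6.4, 2.0, 5, -0.002, 0.007, 0.002, 1.6, -7.9, 2.0, 5, -0.002, 0.007, 0.002, 1.6, -7.9, 2.0, 5]
now [0.9215, 0.0183, -4.0981] 106 0.475467335303218
[-0.005, -0.0037, 0.008, -0.0038, -0.0116, 0.0]
```

Call:
{"fn": "drive_tool", "kwargs": {
  "deltas": [-0.002, 0.007, 0.002, -2, -3, 2, 5, -0.002, 0.007, 0.002, -1, -4.8, 2, 5, -0.002, 0.007, 0.002, 0.2, -6.4, 2, 5, -0.002, 0.007, 0.002, 1.6, -7.9, 2, 5, -0.002, 0.007, 0.002, 1.6, -7.9, 2, 5]
}}

```text
clock: 9.93
tool_pos: [0.4252, 0.219, 0.2126]
tool_rot: [[0.82, -0.067, 0.569], [-0.056, -0.998, -0.037], [0.57, -0.001, -0.822]]
contact_force: [0.7, -0.9, 1.7]
width: 0.0217
```

```bash
python3 arc.py 45 67.5 -1.2 0.5 -1 0.5;python3 - <<'E'
from depth import *
s=read_state(); im=eyes.snapshot('wrist'); pr('now',*depth(s,im))
E
```

```text
t 9.93 ball[bore mm] [-13.1  14.4  -3.8] r 19.4 phi 47.7 tilt 0.3deg F[bore] [ 1.6 -0.8  1. ] w 0.0217
[-0.002, 0.004, 0.001, -1.8, -2.4, 1.7, 5, -0.002, 0.004, 0.001, -0.2, -3.6, 1.7, 5, -0.002, 0.004, 0.001, 1.6, -4.7, 1.7, 5, -0.002, 0.004, 0.001, 3.4, -5.5, 1.6, 5, -0.002, 0.004, 0.001, 3.4, -5.5, 1.6, 5]
now [0.7554, 0.057, -3.5411] 101 0.4373664634236409
```

Call:
{"fn": "drive_tool", "kwargs": {
  "deltas": [-0.002, 0.004, 0.001, -0.5, -2.4, 1.8, 5, -0.002, 0.004, 0.001, 0.3, -3.6, 1.8, 5, -0.002, 0.004, 0.001, 1.6, -4.8, 1.8, 5, -0.002, 0.004, 0.001, 3.4, -5.8, 1.8, 5, -0.002, 0.004, 0.001, 3.4, -5.8, 1.8, 5]
}}

```text
clock: 10.4
tool_pos: [0.4301, 0.224, 0.2145]
tool_rot: [[0.819, -0.068, 0.57], [-0.056, -0.998, -0.038], [0.572, -0.001, -0.82]]
contact_force: [0.9, -2.4, 1.1]
width: 0.0221
```

```bash
python3 arc.py 67.5 90 -1.2 0.5 -1 0.8;python3 - <<'E'
from depth import *
s=read_state(); im=eyes.snapshot('wrist'); pr('now',*depth(s,im))
E
```

```text
t 10.40 ball[bore mm] [-8.  19.7 -5. ] r 21.2 phi 67.9 tilt 0.2deg F[bore] [ 1.5 -2.3  0.3] w 0.0221
[-0.001, 0.002, 0.001, 0.4, -1.1, 0.5, 5, -0.001, 0.002, 0.001, 2.4, -1.6, 0.5, 5, -0.001, 0.002, 0.001, 4.5, -1.9, 0.5, 5, -0.001, 0.002, 0.001, 6.5, -2.0, 0.5, 5, -0.001, 0.002, 0.001, 6.5, -2.0, 0.5, 5]
now [0.6345, 0.0365, -5.4229] 106 0.37185103703158623
```

Call:
{"fn": "drive_tool", "kwargs": {
  "deltas": [0, 0.002, 0, 1, 0, 0.2, 5, 0, 0.002, 0, 2.6, -0.2, 0.2, 5, 0, 0.002, 0, 4.6, -0.4, 0.2, 5, 0, 0.002, 0, 6.8, -0.5, 0.2, 5, 0, 0.002, 0, 6.8, -0.5, 0.2, 5]
}}

```text
clock: 10.87
tool_pos: [0.4363, 0.2243, 0.2187]
tool_rot: [[0.817, -0.068, 0.573], [-0.056, -0.998, -0.038], [0.574, -0.001, -0.819]]
contact_force: [0.7, -1.4, 0.7]
width: 0.0216
```

```bash
python3 arc.py 90 112.5 -1 0.3 -0.8 0.5;python3 - <<'E'
from depth import *
s=read_state(); im=eyes.snapshot('wrist'); pr('now',*depth(s,im))
E
```

```text
t 10.87 ball[bore mm] [-0.2 20.4 -5.1] r 20.4 phi 89.5 tilt 0.1deg F[bore] [ 1.1 -1.3  0.1] w 0.0216
[-0.002, -0.001, 0.001, 1.3, -0.7, 0.2, 5, -0.002, -0.001, 0.001, 3.3, -0.4, 0.2, 5, -0.002, -0.001, 0.001, 5.2, 0.1, 0.2, 5, -0.002, -0.001, 0.001, 7.2, 0.8, 0.2, 5, -0.002, -0.001, 0.001, 7.2, 0.8, 0.2, 5]
now [0.5569, 0.061, -3.8451] 102 0.34040456221290566
```

Call:
{"fn": "drive_tool", "kwargs": {
  "deltas": [-0.002, 0, 0, 1.5, -0.8, 0.2, 5, -0.002, 0, 0, 3.5, -0.5, 0.2, 5, -0.002, 0, 0, 5.5, 0, 0.2, 5, -0.002, 0, 0, 7.6, 0.6, 0.2, 5, -0.002, 0, 0, 7.6, 0.6, 0.2, 5]
}}

```text
clock: 11.33
tool_pos: [0.4429, 0.2232, 0.2232]
tool_rot: [[0.817, -0.069, 0.573], [-0.056, -0.998, -0.04], [0.574, 0.0, -0.819]]
contact_force: [-0.8, -2.0, 0.4]
width: 0.0216
```

```bash
python3 arc.py 112.5 135 -0.5 0.3 -0.5 0.5;python3 - <<'E'
from depth import *
s=read_state(); im=eyes.snapshot('wrist'); pr('now',*depth(s,im))
E
```

```text
t 11.33 ball[bore mm] [ 7.9 19.5 -5.2] r 21.1 phi 112.1 tilt 0.1deg F[bore] [-0.3 -2.   0.8] w 0.0216
[0.0, -0.001, 0.001, 1.5, 1.0, -0.2, 5, 0.0, -0.001, 0.001, 3.2, 2.0, -0.2, 5, 0.0, -0.001, 0.001, 4.8, 3.2, -0.2, 5, 0.0, -0.001, 0.001, 6.3, 4.6, -0.2, 5, 0.0, -0.001, 0.001, 6.3, 4.6, -0.2, 5]
now [0.5713, 0.1334, -3.6939] 102 0.28913287819442474
```

Call:
{"fn": "drive_tool", "kwargs": {
  "deltas": [0, 0, 0, 1.5, 0.8, 0, 5, 0, 0, 0, 3.2, 1.8, 0, 5, 0, 0, 0, 4.8, 3, 0, 5, 0, 0, 0, 6.4, 4.5, 0, 5, 0, 0, 0, 6.4, 4.5, 0, 5]
}}

```text
clock: 11.8
tool_pos: [0.4481, 0.2181, 0.2271]
tool_rot: [[0.816, -0.069, 0.573], [-0.056, -0.998, -0.04], [0.575, 0.001, -0.818]]
contact_force: [-2.2, -1.7, 0.1]
width: 0.0221
```

```bash
python3 arc.py 135 157.5 -0.3 0.3 -0.5 0.5;python3 - <<'E'
from depth import *
s=read_state(); im=eyes.snapshot('wrist'); pr('now',*depth(s,im))
E
```

```text
t 11.80 ball[bore mm] [14.7 14.8 -5.2] r 20.8 phi 134.9 tilt 0.1deg F[bore] [-1.6 -1.8  1.3] w 0.0221
[0.0, -0.002, 0.001, 1.2, 1.3, -0.2, 5, 0.0, -0.002, 0.001, 2.4, 3.0, -0.2, 5, 0.0, -0.002, 0.001, 3.4, 4.7, -0.2, 5, 0.0, -0.002, 0.001, 4.3, 6.6, -0.2, 5, 0.0, -0.002, 0.001, 4.3, 6.6, -0.2, 5]
now [0.6029, 0.1078, -3.0764] 107 0.302556398183261
```

Call:
{"fn": "drive_tool", "kwargs": {
  "deltas": [0, -0.002, 0, 1.3, 1.3, 0.6, 5, 0, -0.002, 0, 2.6, 2.9, 0.8, 5, 0, -0.002, 0, 3.7, 4.7, 0.8, 5, 0, -0.002, 0, 4.7, 6.6, 0.8, 5, 0, -0.002, 0, 4.7, 6.6, 0.8, 5]
}}

```text
clock: 12.27
tool_pos: [0.452, 0.2108, 0.2292]
tool_rot: [[0.817, -0.07, 0.572], [-0.057, -0.998, -0.041], [0.573, 0.001, -0.819]]
contact_force: [-2.2, -0.7, 0.1]
width: 0.0217
```

```bash
python3 arc.py 157.5 180 0 0 -0.5 0.5;python3 - <<'E'
from depth import *
s=read_state(); im=eyes.snapshot('wrist'); pr('now',*depth(s,im))
E
```

```text
t 12.27 ball[bore mm] [19.3  7.7 -6. ] r 20.8 phi 158.2 tilt 0.0deg F[bore] [-1.7 -0.9  1.2] w 0.0217
[0.001, 0.0, 0.0, 0.5, 1.8, -1.0, 5, 0.001, 0.0, 0.0, 1.0, 3.8, -1.0, 5, 0.001, 0.0, 0.0, 1.3, 5.8, -1.0, 5, 0.001, 0.0, 0.0, 1.3, 7.8, -1.0, 5, 0.001, 0.0, 0.0, 1.3, 7.8, -1.0, 5]
now [0.4742, -0.1266, -4.5666] 110 0.30719762871501183
```

Depth is 4.6 mm. I'll hold it and go on to the halfway point.

Call:
{"fn": "drive_tool", "kwargs": {
  "deltas": [0, 0, 0, 0.7, 1.8, 0, 5, 0, 0, 0, 1.2, 3.8, 0, 5, 0, 0, 0, 1.5, 5.8, 0, 5, 0, 0, 0, 1.5, 7.8, 0, 5, 0, 0, 0, 1.5, 7.8, 0, 5]
}}

```text
clock: 12.73
tool_pos: [0.4527, 0.2026, 0.2301]
tool_rot: [[0.817, -0.07, 0.572], [-0.057, -0.998, -0.041], [0.573, 0.001, -0.819]]
contact_force: [-1.4, -0.7, -0.1]
width: 0.0219
```

```bash
python3 arc.py 180 202.5 0.3 0 -1.5 0.5;python3 - <<'E'
from depth import *
s=read_state(); im=eyes.snapshot('wrist'); pr('now',*depth(s,im)); save(im,'w11.png')
E
```

```text
t 12.73 ball[bore mm] [20.9 -0.5 -5.9] r 20.9 phi -178.7 tilt 0.1deg F[bore] [-1.2 -0.8  0.7] w 0.0219
[0.001, 0.0, 0.0, 0.0, 1.7, 0.1, 5, 0.001, 0.0, 0.0, -0.3, 3.7, 0.1, 5, 0.001, 0.0, 0.0, -0.8, 5.7, 0.1, 5, 0.001, 0.0, 0.0, -1.5, 7.6, 0.1, 5, 0.001, 0.0, 0.0, -1.5, 7.6, 0.1, 5]
now [0.3549, -0.0774, -4.7472] 108 0.3645952058517174
```

View pics/w11.png

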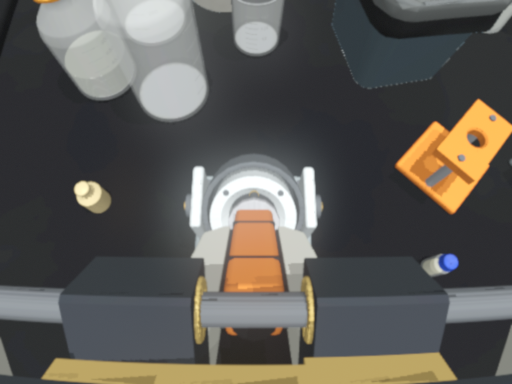

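The ball at (254,193) sits on the far (upper) bevel, with the adapter visibly sunk in the cup. Continuing.

Call:
{"fn": "drive_tool", "kwargs": {
  "deltas": [0, 0, 0, 0.2, 1.7, 0, 5, 0, 0, 0, -0.2, 3.7, 0, 5, 0, 0, 0, -0.7, 5.7, 0, 5, 0, 0, 0, -1.5, 7.7, 0, 5, 0, 0, 0, -1.5, 7.7, 0, 5]
}}

```text
clock: 13.2
tool_pos: [0.4508, 0.1947, 0.2292]
tool_rot: [[0.817, -0.071, 0.572], [-0.057, -0.997, -0.042], [0.573, 0.002, -0.819]]
contact_force: [-1.5, 0.2, -0.9]
width: 0.0224
```

```bash
python3 arc.py 202.5 225 0 0 -1.5 0.5;python3 - <<'E'
from depth import *
s=read_state(); im=eyes.snapshot('wrist'); pr('now',*depth(s,im))
E
```

```text
t 13.20 ball[bore mm] [19.2 -8.6 -5.9] r 21.1 phi -155.9 tilt 0.1deg F[bore] [-1.8  0.1  0.1] w 0.0224
[0.002, 0.0, 0.0, -1.0, 1.4, 0.1, 5, 0.002, 0.0, 0.0, -2.1, 3.1, 0.1, 5, 0.002, 0.0, 0.0, -3.3, 4.7, 0.1, 5, 0.002, 0.0, 0.0, -4.6, 6.3, 0.1, 5, 0.002, 0.0, 0.0, -4.6, 6.3, 0.1, 5]
now [0.4584, -0.0912, -4.9875] 110 0.3232929265336753
```

Call:
{"fn": "drive_tool", "kwargs": {
  "deltas": [0.002, 0, 0, -0.7, 1.4, 0, 5, 0.002, 0, 0, -1.8, 3.1, 0, 5, 0.002, 0, 0, -3.1, 4.7, 0, 5, 0.002, 0, 0, -4.6, 6.3, 0, 5, 0.002, 0, 0, -4.6, 6.3, 0, 5]
}}

```text
clock: 13.67
tool_pos: [0.4462, 0.1883, 0.2263]
tool_rot: [[0.818, -0.07, 0.571], [-0.057, -0.998, -0.041], [0.573, 0.001, -0.82]]
contact_force: [-2.1, 0.3, -1.1]
width: 0.0216
```

```bash
python3 arc.py 225 247.5 0 0 -1.5 0.5;python3 - <<'E'
from depth import *
s=read_state(); im=eyes.snapshot('wrist'); pr('now',*depth(s,im))
E
```

```text
t 13.67 ball[bore mm] [ 14.1 -15.2  -5.9] r 20.7 phi -133.0 tilt 0.1deg F[bore] [-2.4  0.2  0.3] w 0.0216
[0.001, 0.001, 0.0, -1.1, 0.9, 0.1, 5, 0.001, 0.001, 0.0, -2.8, 2.1, 0.1, 5, 0.001, 0.001, 0.0, -4.5, 3.2, 0.1, 5, 0.001, 0.001, 0.0, -6.3, 4.0, 0.1, 5, 0.001, 0.001, 0.0, -6.3, 4.0, 0.1, 5]
now [0.6967, -0.197, -3.912] 111 0.37497445744395447
```

Call:
{"fn": "drive_tool", "kwargs": {
  "deltas": [0.001, 0, 0, -1.1, 1, 0.3, 5, 0.001, 0, 0, -2.8, 2.2, 0.4, 5, 0.001, 0, 0, -4.5, 3.3, 0.4, 5, 0.001, 0, 0, -6.3, 4.2, 0.4, 5, 0.001, 0, 0, -6.3, 4.2, 0.4, 5]
}}

```text
clock: 14.13
tool_pos: [0.4406, 0.1843, 0.2221]
tool_rot: [[0.818, -0.07, 0.571], [-0.057, -0.998, -0.04], [0.572, 0.0, -0.82]]
contact_force: [-1.4, 2.6, -0.3]
width: 0.0217
```

```bash
python3 arc.py 247.5 270 0 0 -1.5 0.5;python3 - <<'E'
from depth import *
s=read_state(); im=eyes.snapshot('wrist'); pr('now',*depth(s,im))
E
```

```text
t 14.13 ball[bore mm] [  7.3 -19.4  -6.4] r 20.8 phi -110.7 tilt 0.1deg F[bore] [-1.5  2.5  0.6] w 0.0217
[0.0, 0.002, 0.0, -1.5, 0.4, -0.4, 5, 0.0, 0.002, 0.0, -3.5, 0.9, -0.4, 5, 0.0, 0.002, 0.0, -5.5, 1.2, -0.4, 5, 0.0, 0.002, 0.0, -7.5, 1.3, -0.3, 5, 0.0, 0.002, 0.0, -7.5, 1.3, -0.3, 5]
now [0.4348, -0.181, -5.4223] 107 0.3566367519064456
```

Call:
{"fn": "drive_tool", "kwargs": {
  "deltas": [0, 0.002, 0, -1.5, 0.3, -0.4, 5, 0, 0.002, 0, -3.5, 0.8, -0.4, 5, 0, 0.002, 0, -5.5, 1.1, -0.4, 5, 0, 0.002, 0, -7.6, 1.2, -0.4, 5, 0, 0.002, 0, -7.6, 1.2, -0.4, 5]
}}

```text
clock: 14.6
tool_pos: [0.4338, 0.1836, 0.2178]
tool_rot: [[0.817, -0.07, 0.572], [-0.057, -0.998, -0.04], [0.574, 0.0, -0.819]]
contact_force: [-1.1, 2.6, 0.5]
width: 0.0217
```

```bash
python3 arc.py 270 292.5 0 0 -1 0.5;python3 - <<'E'
from depth import *
s=read_state(); im=eyes.snapshot('wrist'); pr('now',*depth(s,im))
E
```

```text
t 14.60 ball[bore mm] [ -0.5 -20.6  -6. ] r 20.6 phi -88.6 tilt 0.0deg F[bore] [-0.7  2.5  1.1] w 0.0217
[0.0, 0.0, 0.0, -1.5, 0.0, -0.5, 5, 0.0, 0.0, 0.0, -3.5, -0.3, -0.5, 5, 0.0, 0.0, 0.0, -5.5, -0.8, -0.5, 5, 0.0, 0.0, 0.0, -7.4, -1.5, -0.5, 5, 0.0, 0.0, 0.0, -7.4, -1.5, -0.5, 5]
now [0.3486, -0.0586, -5.9996] 107 0.32128308141201906
```

Call:
{"fn": "drive_tool", "kwargs": {
  "deltas": [0, 0, 0, -1.5, 0, -0.8, 5, 0, 0, 0, -3.5, -0.3, -0.9, 5, 0, 0, 0, -5.5, -0.8, -0.9, 5, 0, 0, 0, -7.4, -1.5, -0.9, 5, 0, 0, 0, -7.4, -1.5, -0.9, 5]
}}

```text
clock: 15.07
tool_pos: [0.427, 0.1857, 0.214]
tool_rot: [[0.818, -0.07, 0.572], [-0.057, -0.998, -0.04], [0.573, 0.0, -0.82]]
contact_force: [-1.7, 3.6, 0.3]
width: 0.0216
```

```bash
python3 arc.py 292.5 315 0 0 -1 0.5;python3 - <<'E'
from depth import *
s=read_state(); im=eyes.snapshot('wrist'); pr('now',*depth(s,im))
E
```

```text
t 15.07 ball[bore mm] [ -8.4 -19.   -5.1] r 20.8 phi -66.1 tilt 0.0deg F[bore] [-1.4  3.5  1.3] w 0.0216
[0.0, 0.001, 0.0, -1.4, -0.7, 0.4, 5, 0.0, 0.001, 0.0, -3.2, -1.8, 0.4, 5, 0.0, 0.001, 0.0, -4.8, -3.0, 0.4, 5, 0.0, 0.001, 0.0, -6.3, -4.3, 0.4, 5, 0.0, 0.001, 0.0, -6.3, -4.3, 0.4, 5]
now [0.7339, -0.1186, -6.2212] 104 0.45316614856233606
```

Call:
{"fn": "drive_tool", "kwargs": {
  "deltas": [0, 0, 0, -1.4, -0.9, -0.3, 5, 0, 0, 0, -3.1, -2, -0.4, 5, 0, 0, 0, -4.7, -3.2, -0.4, 5, 0, 0, 0, -6.2, -4.5, -0.4, 5, 0, 0, 0, -6.2, -4.5, -0.4, 5]
}}

```text
clock: 15.53
tool_pos: [0.4218, 0.1909, 0.2105]
tool_rot: [[0.818, -0.069, 0.571], [-0.057, -0.998, -0.039], [0.573, -0.0, -0.82]]
contact_force: [-0.3, 3.5, 1.2]
width: 0.0212
```

```bash
python3 arc.py 315 337.5 -0.3 0 -0.8 0.5;python3 - <<'E'
from depth import *
s=read_state(); im=eyes.snapshot('wrist'); pr('now',*depth(s,im))
E
```

```text
t 15.53 ball[bore mm] [-15.  -14.1  -4.8] r 20.6 phi -43.2 tilt 0.1deg F[bore] [0.3 3.5 1.3] w 0.0212
[-0.001, 0.001, 0.0, -1.4, -1.1, 0.5, 5, -0.001, 0.001, 0.0, -2.6, -2.7, 0.5, 5, -0.001, 0.001, 0.0, -3.6, -4.4, 0.6, 5, -0.001, 0.001, 0.0, -4.5, -6.3, 0.6, 5, -0.001, 0.001, 0.0, -4.5, -6.3, 0.6, 5]
now [0.9561, -0.1766, -5.6997] 115 0.43564041081794447
```

Call:
{"fn": "drive_tool", "kwargs": {
  "deltas": [0, 0, 0, -1.1, -1.2, 0, 5, 0, 0, 0, -2.3, -2.8, 0, 5, 0, 0, 0, -3.3, -4.6, 0, 5, 0, 0, 0, -4.2, -6.5, 0, 5, 0, 0, 0, -4.2, -6.5, 0, 5]
}}

```text
clock: 16.0
tool_pos: [0.4186, 0.1979, 0.208]
tool_rot: [[0.818, -0.069, 0.571], [-0.057, -0.998, -0.039], [0.572, -0.0, -0.82]]
contact_force: [-0.0, 1.2, 1.0]
width: 0.0216
```

```bash
python3 arc.py 337.5 360 -0.6 0.3 -0.8 0.5;python3 - <<'E'
from depth import *
s=read_state(); im=eyes.snapshot('wrist'); pr('now',*depth(s,im))
E
```

```text
t 16.00 ball[bore mm] [-19.5  -7.3  -4.8] r 20.8 phi -20.4 tilt 0.1deg F[bore] [0.5 1.2 0.9] w 0.0216
[-0.001, 0.002, 0.001, -1.1, -1.7, 0.5, 5, -0.001, 0.002, 0.001, -1.5, -3.7, 0.5, 5, -0.001, 0.002, 0.001, -1.8, -5.7, 0.5, 5, -0.001, 0.002, 0.001, -1.9, -7.7, 0.5, 5, -0.001, 0.002, 0.001, -1.9, -7.7, 0.5, 5]
now [0.725, -0.0925, -6.5991] 116 0.37529905007381936
```

Call:
{"fn": "drive_tool", "kwargs": {
  "deltas": [0, 0, 0, -0.3, -1.7, 0, 5, 0, 0, 0, -0.6, -3.7, 0, 5, 0, 0, 0, -0.8, -5.7, 0, 5, 0, 0, 0, -0.9, -7.8, 0, 5, 0, 0, 0, -0.9, -7.8, 0, 5]
}}

```text
clock: 16.47
tool_pos: [0.419, 0.2054, 0.2088]
tool_rot: [[0.82, -0.067, 0.569], [-0.056, -0.998, -0.037], [0.57, -0.001, -0.821]]
contact_force: [-0.5, 0.6, -0.1]
width: 0.0223
```

Call:
{"fn": "drive_tool", "kwargs": {
  "deltas": [0, 0, 0, -0.3, -0.3, 0, 5, 0, 0, 0, -0.3, -0.3, 0, 5, 0, 0, 0, -0.3, -0.3, 0, 5]
}}

```text
clock: 16.72
tool_pos: [0.4189, 0.2057, 0.2089]
tool_rot: [[0.82, -0.067, 0.569], [-0.056, -0.998, -0.037], [0.57, -0.001, -0.822]]
contact_force: [0.4, -0.7, 1.0]
width: 0.0218
```

```bash
python3 plan.py 0,30;python3 - <<'E'
from depth import *
s=read_state(); im=eyes.snapshot('wrist'); pr('now',*depth(s,im))
im=eyes.snapshot('scene'); save(cv2.resize(im[140:210,170:260],None,fx=8,fy=8,interpolation=cv2.INTER_CUBIC),'s20.png')
E
```

```text
t 16.72 ball[bore mm] [-19.6   0.7  -3.9] r 19.6 phi 2.0 tilt 0.3deg F[bore] [ 1.  -0.7  0.6] w 0.0218
[-0.003, 0.004, 0.002, -1.3, 0.3, -33.9, 5]
now [0.9626, -0.0022, -4.8461] 114 0.5059119237668999
```

View pics/s20.png

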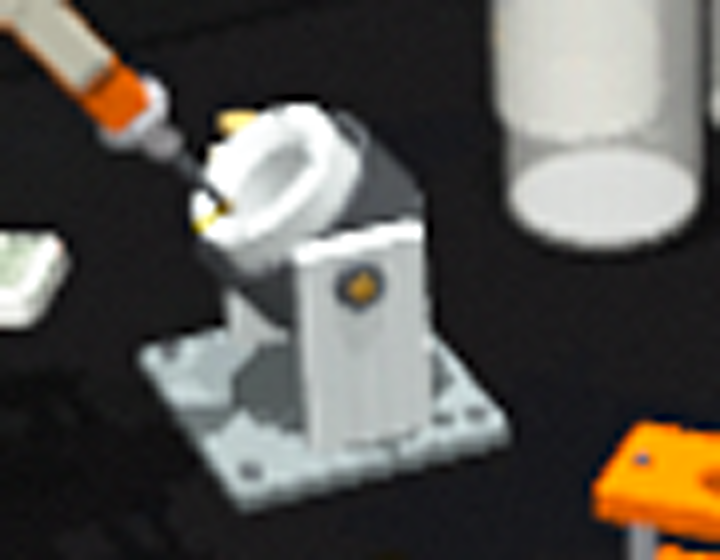

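The ball is back at the yellow dash (ball (228,207)) with the adapter still about 4.8 mm in. I'll lift straight off along the bore axis.

Call:
{"fn": "drive_tool", "kwargs": {
  "deltas": [0, 0, 0, -1, 0, -15, 5, 0, 0, 0, -2, 0, -40, 5, 0, 0, 0, -3, 0, -70, 5, 0, 0, 0, -3, 0, -70, 5, 0, 0, 0, -3, 0, -70, 5]
}}

```text
clock: 17.23
tool_pos: [0.3764, 0.2087, 0.2654]
tool_rot: [[0.819, -0.066, 0.57], [-0.056, -0.998, -0.036], [0.572, -0.003, -0.821]]
contact_force: [0.4, 0.8, 0.1]
width: 0.0218
```

```bash
cat > go.py <<'E'
from h import *
import sys
# go.py x y z yaw(optional rot home): world TCP target w/ home rotation (upright)
H=np.array([.5668,-.2052,.139]); RH=np.array([[.9175,.3977,.0018],[.3977,-.9175,-.0011],[.0012,.0018,-1.]])
x=np.array(list(map(float,sys.argv[1:4]))); s=read_state(); Rm=np.array(s['tool_rot'])
rv=R.from_matrix(Rm.T@RH).as_rotvec(); pr('t',s['clock'],'pos',s['tool_pos'],'rotvec',rv,'mm',1000*Rm.T@(x-s['tool_pos']),'F',s['contact_force'],'tilt-to-home',np.linalg.norm(rv),'z',Rm[:,2],'w',s['width'])
E
python3 go.py .45 .10 .31; python3 go.py .5668 -.2052 .30
python3 - <<'E'
from depth import *
s=read_state(); im=eyes.snapshot('wrist'); save(im,'w21.png'); pr('now',*depth(s,im))
E
```

```text
t 17.2333 pos [0.3764, 0.2087, 0.2654] rotvec [0.1405, -0.5958, -0.4617] mm [91.819, 103.4789, 9.2027] F [0.398, 0.7672, 0.1235] tilt-to-home 0.7667137488024856 z [0.5704, -0.0355, -0.8206] w 0.021822398168383883
t 17.2333 pos [0.3764, 0.2087, 0.2654] rotvec [0.1405, -0.5958, -0.4617] mm [198.8074, 400.2987, 94.881] F [0.398, 0.7672, 0.1235] tilt-to-home 0.7667137488024856 z [0.5704, -0.0355, -0.8206] w 0.021822398168383883
now [0.8168, 0.0331, -0.713] 116 0.2743064321813933
```

View pics/w21.png

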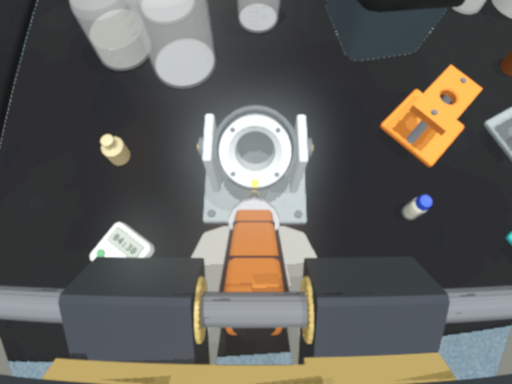

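The adapter has sprung back out, and the yellow mark at (255,183) is clear of the blade. I'll go back above the stand and bring the tool upright.

Call:
{"fn": "drive_tool", "kwargs": {
  "deltas": [0.014, -0.06, -0.046, 23, 32, -12, 5, 0.035, -0.15, -0.115, 45, 75, -12, 5, 0.056, -0.238, -0.185, 65, 115, 0, 5, 0.077, -0.328, -0.254, 82, 155, 14, 5, 0.1, -0.417, -0.323, 100, 195, 30, 5]
}}

```text
clock: 17.7
tool_pos: [0.4115, 0.1182, 0.2856]
tool_rot: [[0.923, 0.083, 0.376], [0.098, -0.995, -0.02], [0.373, 0.055, -0.926]]
contact_force: [0.6, 0.6, -2.2]
width: 0.022
```

```bash
python3 go.py .5668 -.2052 .30
```

```text
t 17.7 pos [0.4115, 0.1182, 0.2856] rotvec [0.1143, -0.3685, -0.3113] mm [117.1716, 335.4584, 51.3634] F [0.6483, 0.596, -2.1846] tilt-to-home 0.49573155093944254 z [0.376, -0.0195, -0.9264] w 0.022003334665455784
```

Call:
{"fn": "drive_tool", "kwargs": {
  "deltas": [0.028, -0.092, -0.078, 14, 40, 0, 5, 0.057, -0.184, -0.156, 28, 80, 5, 5, 0.086, -0.276, -0.233, 42, 120, 12, 5, 0.114, -0.368, -0.311, 60, 165, 20, 5, 0.114, -0.368, -0.311, 75, 210, 26, 5]
}}

```text
clock: 18.12
tool_pos: [0.4883, -0.0447, 0.2974]
tool_rot: [[0.917, 0.399, -0.004], [0.399, -0.917, -0.0], [-0.004, -0.001, -1.0]]
contact_force: [1.8, 0.7, -0.9]
width: 0.0219
```

```bash
python3 go.py .5668 -.2052 .30
```

```text
t 18.1167 pos [0.4883, -0.0447, 0.2974] rotvec [-0.0029, 0.005, 0.0018] mm [7.8106, 178.4859, -2.8838] F [1.7568, 0.7379, -0.9337] tilt-to-home 0.006052358166189024 z [-0.0039, -0.0004, -1.0] w 0.021944056806176983
```

Call:
{"fn": "drive_tool", "kwargs": {
  "deltas": [-0.003, 0.005, 0.002, 2, 41, -3, 5, -0.003, 0.005, 0.002, 4, 82, -3, 5, -0.003, 0.005, 0.002, 6, 123, -3, 5, -0.003, 0.005, 0.002, 7.8, 160, -3, 5, -0.003, 0.005, 0.002, 7.8, 178.5, -3, 5]
}}

```text
clock: 18.53
tool_pos: [0.5676, -0.21, 0.2971]
tool_rot: [[0.919, 0.394, -0.001], [0.394, -0.919, -0.002], [-0.002, 0.001, -1.0]]
contact_force: [1.5, 0.1, -0.3]
width: 0.0221
```

Call:
{"fn": "drive_tool", "kwargs": {
  "deltas": [0, 0, 0, 0, 15, 0, 5, 0, 0, 0, 0, 15, 0, 5, 0, 0, 0, 0, 15, 0, 5]
}}

```text
clock: 18.78
tool_pos: [0.5731, -0.2249, 0.2946]
tool_rot: [[0.92, 0.392, -0.005], [0.392, -0.92, -0.001], [-0.004, -0.001, -1.0]]
contact_force: [0.2, 1.0, -2.4]
width: 0.0219
```

```bash
python3 go.py .5668 -.2052 .30; python3 go.py .5668 -.2052 .23
python3 - <<'E'
from h import *
s=read_state(); im=eyes.snapshot('wrist'); save(im,'w22.png')
E
```

```text
t 18.7833 pos [0.5731, -0.2249, 0.2946] rotvec [-0.0029, 0.0057, -0.0064] mm [1.8702, -20.6286, -5.397] F [0.1578, 0.9794, -2.4087] tilt-to-home 0.008996664195235825 z [-0.0045, -0.0007, -1.0] w 0.021895326723133195
t 18.7833 pos [0.5731, -0.2249, 0.2946] rotvec [-0.0029, 0.0057, -0.0064] mm [2.1812, -20.5485, 64.6023] F [0.1578, 0.9794, -2.4087] tilt-to-home 0.008996664195235825 z [-0.0045, -0.0007, -1.0] w 0.021895326723133195
```

View pics/w22.png

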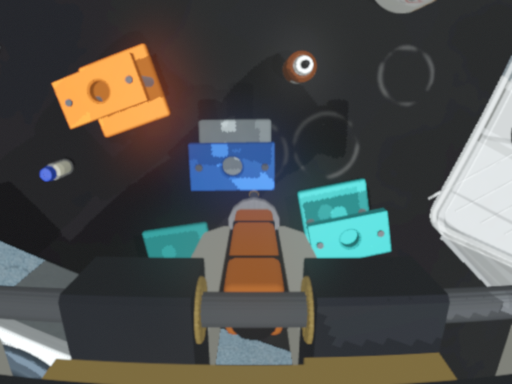

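The gripper overshot: it is 20 mm past the hole (hole at (232,167), ball at (254,195)). I'll correct and come down just above the plate.

Call:
{"fn": "drive_tool", "kwargs": {
  "deltas": [-0.003, 0.006, -0.006, 2, -10, 0, 5, -0.003, 0.006, -0.006, 2, -21, 20, 5, -0.003, 0.006, -0.006, 2, -21.3, 50, 5, -0.003, 0.006, -0.006, 2, -21.3, 65, 5, -0.003, 0.006, -0.006, 2, -21.3, 65, 5]
}}

```text
clock: 19.25
tool_pos: [0.5646, -0.2016, 0.2271]
tool_rot: [[0.917, 0.4, -0.002], [0.4, -0.917, 0.001], [-0.001, -0.002, -1.0]]
contact_force: [-0.4, 0.1, -1.7]
width: 0.022
```

```bash
python3 - <<'E'
from h import *
eyes.snapshot('top'); s=read_state(); im=eyes.snapshot('wrist'); save(cv2.resize(im[100:260,150:360],None,fx=3.7,fy=3.7,interpolation=cv2.INTER_CUBIC),'w23.png')
import pickle; pickle.dump((s,im),open('w23.pkl','wb'))
E
python3 go.py .5662 -.2043 .18; python3 go.py .5662 -.2043 .139
```

```text
t 19.35 pos [0.5663, -0.2028, 0.2308] rotvec [0.0005, -0.0011, 0.0016] mm [-0.7743, 1.1819, 50.8303] F [0.5276, 0.6623, -0.5414] tilt-to-home 0.001995590860870226 z [0.003, -0.0012, -1.0] w 0.021753664240838345
t 19.35 pos [0.5663, -0.2028, 0.2308] rotvec [0.0005, -0.0011, 0.0016] mm [-0.869, 1.0871, 91.8301] F [0.5276, 0.6623, -0.5414] tilt-to-home 0.001995590860870226 z [0.003, -0.0012, -1.0] w 0.021753664240838345
```

View pics/w23.png

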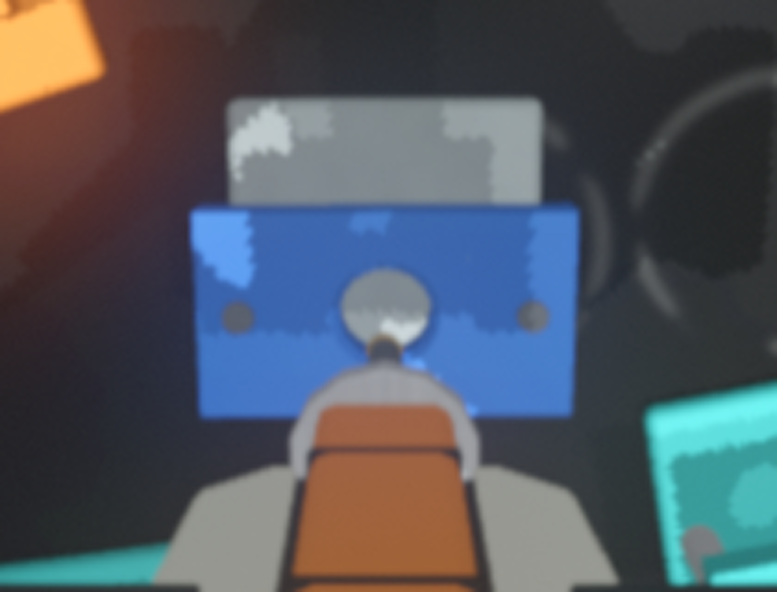

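The ball at crop (385,345) is in line with the hole centre (screw midpoint column 384.5). I'll check the fore-aft offset numerically.

Run:
```python
from h import *; import pickle
s,im=pickle.load(open('w23.pkl','rb')); f=lambda x,y:[150+(x+.5)/3.7-.5,100+(y+.5)/3.7-.5]
a=atz('wrist',f(237,317),.0825,s);b=atz('wrist',f(532,317),.0825,s);Rm=np.array(s['tool_rot']);m=(a+b)/2
pr(m,np.linalg.norm(a-b),'rel',1000*Rm.T@(m-s['tool_pos']))
```

```text
[0.5652, -0.2032, 0.0825] 0.06943963211668476 rel [-0.7595, 0.6521, 146.807]
```

Call:
{"fn": "drive_tool", "kwargs": {
  "deltas": [0, 0, 0, -0.8, 0.7, 8, 5, 0, 0, 0, -0.8, 0.7, 20, 5, 0, 0, 0, -0.8, 0.7, 35, 5, 0, 0, 0, -0.8, 0.7, 50, 5, 0, 0, 0, -0.8, 0.7, 52, 5]
}}

```text
clock: 19.77
tool_pos: [0.5649, -0.2034, 0.1762]
tool_rot: [[0.917, 0.399, -0.0], [0.399, -0.917, 0.0], [0.0, -0.0, -1.0]]
contact_force: [-0.6, 0.7, -1.2]
width: 0.022
```

```bash
python3 go.py .5657 -.2036 .142;python3 - <<'E'
from h import *
s=read_state(); im=eyes.snapshot('wrist'); save(cv2.resize(im[140:280,160:350],None,fx=4,fy=4,interpolation=cv2.INTER_CUBIC),'w24.png')
im=eyes.snapshot('scene'); save(cv2.resize(im[190:270,245:325],None,fx=7,fy=7,interpolation=cv2.INTER_CUBIC),'s24.png')
E
```

```text
t 19.7667 pos [0.5649, -0.2034, 0.1762] rotvec [-0.002, 0.0012, 0.0015] mm [0.6077, 0.5101, 34.2005] F [-0.5793, 0.7355, -1.1557] tilt-to-home 0.002730594384181927 z [-0.0, 0.0002, -1.0] w 0.022028828021298776
```

View pics/s24.png

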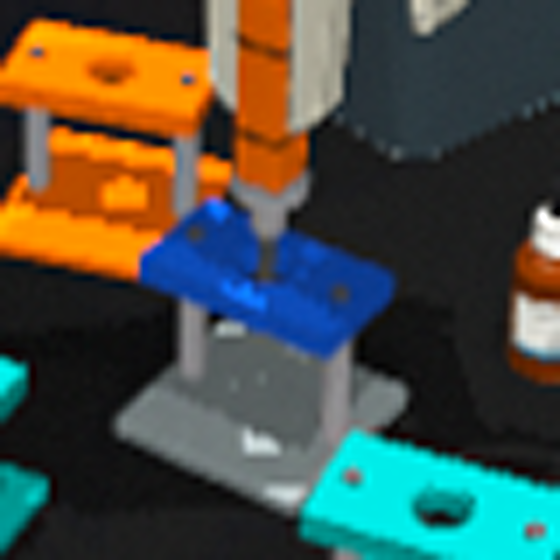

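The shank is in the hole at (267,265). Lowering on.

Call:
{"fn": "drive_tool", "kwargs": {
  "deltas": [-0.002, 0.001, 0.001, 0.6, 0.3, 8, 5, -0.002, 0.001, 0.001, 0.6, 0.3, 17, 5, -0.002, 0.001, 0.001, 0.6, 0.3, 26, 5, -0.002, 0.001, 0.001, 0.6, 0.3, 32, 5, -0.002, 0.001, 0.001, 0.6, 0.3, 34, 5]
}}

```text
clock: 20.28
tool_pos: [0.566, -0.2036, 0.143]
tool_rot: [[0.917, 0.398, 0.002], [0.398, -0.917, -0.002], [0.002, 0.002, -1.0]]
contact_force: [0.1, 0.3, -1.0]
width: 0.0221
```

```bash
python3 go.py .5657 -.2036 .139
```

```text
t 20.2833 pos [0.566, -0.2036, 0.143] rotvec [0.0005, -0.0003, 0.0004] mm [-0.3112, -0.1835, 4.0088] F [0.0778, 0.2702, -1.0343] tilt-to-home 0.0007598049228313407 z [0.0023, -0.0015, -1.0] w 0.02205097359446926
```

Call:
{"fn": "drive_tool", "kwargs": {
  "deltas": [0, 0, 0, 0, 0, 2, 5, 0, 0, 0, 0, 0, 4, 5, 0, 0, 0, 0, 0, 5, 5, 0, 0, 0, 0, 0, 5, 5]
}}

```text
clock: 20.62
tool_pos: [0.5661, -0.2036, 0.1389]
tool_rot: [[0.917, 0.398, 0.002], [0.398, -0.917, -0.002], [0.002, 0.002, -1.0]]
contact_force: [-4.0, 1.5, 6.8]
width: 0.022
```

```bash
python3 go.py .5657 -.2036 .139
python3 - <<'E'
from h import *
im=eyes.snapshot('scene'); save(cv2.resize(im[190:270,245:325],None,fx=7,fy=7,interpolation=cv2.INTER_CUBIC),'s25.png')
print(read_state()['contact_force'])
E
```

```text
t 20.6167 pos [0.5661, -0.2036, 0.1389] rotvec [0.0007, -0.0004, 0.0005] mm [-0.3902, -0.1771, -0.1247] F [-3.9559, 1.5418, 6.8164] tilt-to-home 0.0009435474562413731 z [0.0025, -0.0016, -1.0] w 0.021951995962951037
[-3.74781775  0.70896261  7.53073369]
```

View pics/s25.png

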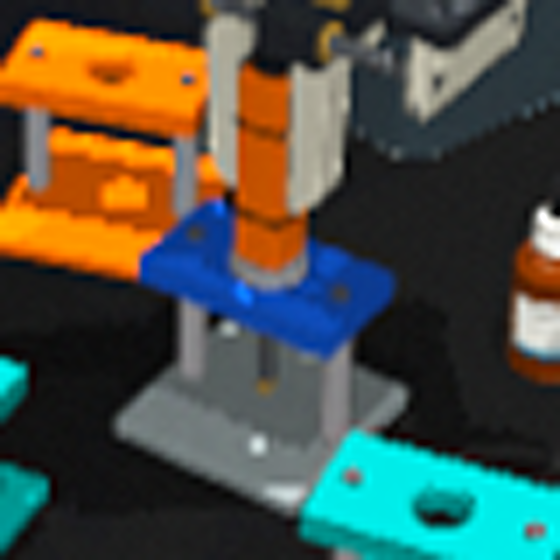

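The collar is on the plate, with the blade at (265,385) as it was at the start and about 7 N of seating force. Releasing.

Call:
{"fn": "drive_tool", "kwargs": {
  "deltas": [0, 0, 0, 0, 0, -0.3, 30, 0, 0, 0, 0, 0, -0.3, 40, 0, 0, 0, 0, 0, -0.3, 60, 0, 0, 0, 0, 0, -0.3, 80, 0, 0, 0, 0, 0, -0.3, 80]
}}

```text
clock: 21.08
tool_pos: [0.5662, -0.2037, 0.1391]
tool_rot: [[0.917, 0.398, 0.003], [0.398, -0.917, -0.002], [0.002, 0.003, -1.0]]
contact_force: [-0.1, -0.6, 0.7]
width: 0.05
```

Call:
{"fn": "drive_tool", "kwargs": {
  "deltas": [0, 0, 0, 0, 0, 0, 90, 0, 0, 0, 0, 0, 0, 90, 0, 0, 0, 0, 0, 0, 90, 0, 0, 0, 0, 0, 0, 90, 0, 0, 0, 0, 0, 0, 90]
}}

```text
clock: 21.5
tool_pos: [0.5662, -0.2036, 0.1391]
tool_rot: [[0.917, 0.398, 0.003], [0.398, -0.917, -0.002], [0.002, 0.003, -1.0]]
contact_force: [0.0, -0.3, -0.2]
width: 0.0819
```

Call:
{"fn": "drive_tool", "kwargs": {
  "deltas": [0, 0, 0, 0, 0, -20, 90, 0, 0, 0, 0, 0, -50, 90, 0, 0, 0, 0, 0, -90, 90, 0, 0, 0, 0, 0, -130, 90, 0, 0, 0, 0, 0, -130, 90]
}}

```text
clock: 21.92
tool_pos: [0.5681, -0.2044, 0.2772]
tool_rot: [[0.917, 0.398, 0.013], [0.398, -0.917, -0.006], [0.01, 0.011, -1.0]]
contact_force: [0.7, -0.6, 0.6]
width: 0.0835
```

Call:
{"fn": "drive_tool", "kwargs": {
  "deltas": [0, 0, 0, 0, 0, -20, 90, 0, 0, 0, 0, 0, -20, 90, 0, 0, 0, 0, 0, -20, 90]
}}

```text
clock: 22.17
tool_pos: [0.5683, -0.2045, 0.2981]
tool_rot: [[0.917, 0.398, 0.015], [0.398, -0.917, -0.007], [0.011, 0.013, -1.0]]
contact_force: [0.6, 0.4, 0.4]
width: 0.0841
```

```bash
python3 go.py .5657 -.2036 .30
python3 - <<'E'
from h import *; import pickle
s=read_state(); im=eyes.snapshot('wrist'); pickle.dump((s,im),open('w26.pkl','wb')); save(cv2.resize(im[110:260,170:340],None,fx=4,fy=4,interpolation=cv2.INTER_CUBIC),'w26.png')
im=eyes.snapshot('scene'); save(cv2.resize(im[140:290,150:350],None,fx=4,fy=4,interpolation=cv2.INTER_CUBIC),'s26.png')
im=eyes.snapshot('top'); save(im,'t26.png')
E
```

```text
t 22.1667 pos [0.5683, -0.2045, 0.2981] rotvec [0.0112, -0.01, 0.0006] mm [-1.9929, -1.779, -1.9168] F [0.5547, 0.4129, 0.3614] tilt-to-home 0.014989871919539996 z [0.0154, -0.0074, -0.9999] w 0.08414398748983443
```

View pics/w26.png

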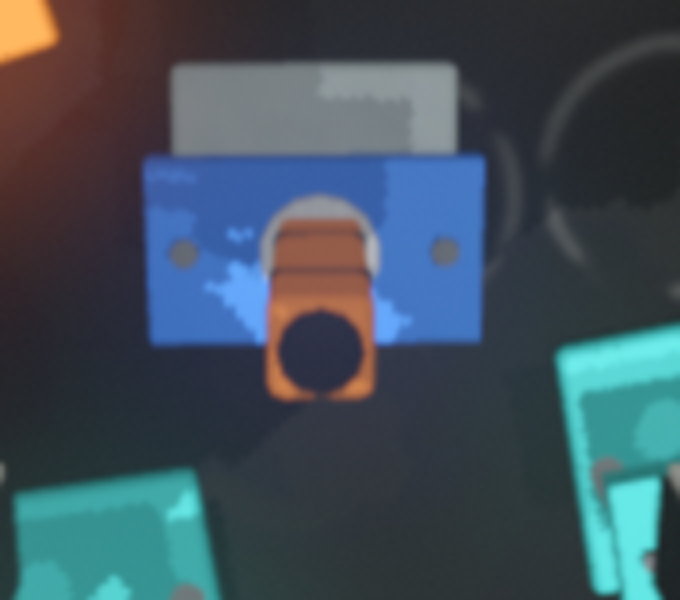

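View pics/s26.png

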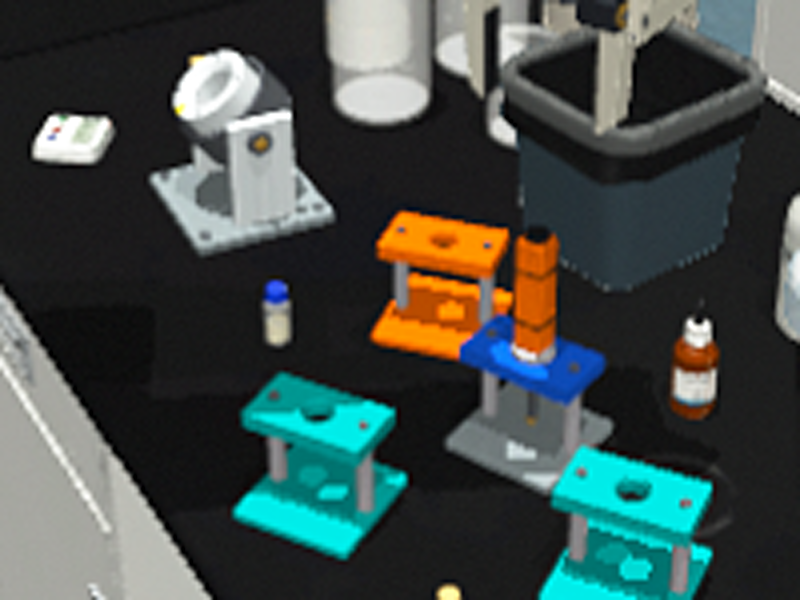

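View pics/t26.png

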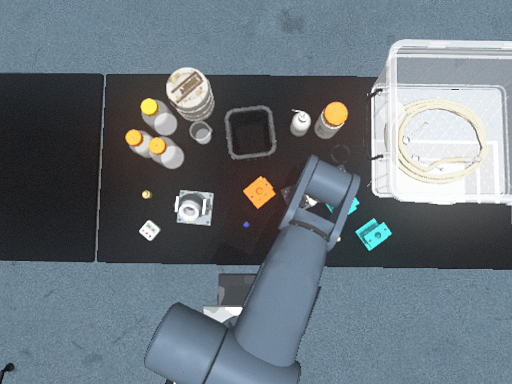

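The tool stands upright in the blue stand. The cap at crop (321,350) is centred between the screws (183,253) and (445,253), and the collar is flat on the plate. The bystanders look unmoved and the gripper is clear, so I'll hand in.

Run:
```python
from h import *; import pickle
s,im=pickle.load(open('w26.pkl','rb')); f=lambda x,y:[170+(x+.5)/4-.5,110+(y+.5)/4-.5]
m=(atz('wrist',f(183,253),.0825,s)+atz('wrist',f(445,253),.0825,s))/2
pr('seat',m,'cap',atz('wrist',f(321,350),.181,s),'collar',atz('wrist',f(320,251),.086,s))
print(ticket.hand_in())
```

```text
seat [0.5651, -0.2033, 0.0825] cap [0.5667, -0.2043, 0.181] collar [0.5668, -0.2042, 0.086]
the job is handed in; nothing more can be done
None
```

I took the deburring tool from the blue stand and ran the ball clockwise round the whole bevelled edge. I started and finished at the yellow mark, put the tool back in its stand and handed the job in at about 22 s. The hand-in reports no verdict, so what follows is only from my own checks.

- **Pressing the edge:** my camera estimates of how far the adapter was pushed in ranged from about 3.1 to 6.6 mm, well short of the 11.5 mm limit. Those estimates carry about 1 mm of error; they differed from the depth implied by the arm's position by up to about 2 mm.
- **Path and angle:** the ball stayed about 19.4 to 21.2 mm from the bore's centre, and the tool stayed within 0.4° of square to the face. I lifted off only once back at the mark.
- **Adapter after lift-off:** it looked sprung back out. The ring fit still read 0.7 mm in, which is within its error.
- **Tool in its stand:** it is upright, with the collar down on the plate and about 2 mm off the hole's centre.
- **Bystanders:** they look unmoved in the last pictures. The small brass weight is only partly visible there, and I did not measure any of them.

One thing went wrong on the way back: I sent an extra move without checking and went 20 mm past the stand, in free air, and corrected it before lowering the tool.

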